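# Chuck the coupler tips and open the test air

## Robot

A 6-joint arm with a two-finger parallel gripper is mounted at the origin on the work surface. World frame = base frame: x ahead of the robot, y to its left, z up, the work surface at z = 0. Lengths are in mm, angles in degrees, forces in N, time in s.
With the tool pointing down it reaches from about 350 to 850 mm from the base axis. Payload 8.1 kg.
Tool frame: the origin (TCP) lies midway between the tips of the shut fingers; the grasp point (between the pads) lies 19 mm behind it; x points along the fingers, z is the direction in which the jaws open and shut, and the axes are right-handed (so a half turn about x gives the same grasp; the last joint's range is limited). The gripper opens to 85 mm and grips with 20 to 120 N. Pads are 22 mm wide; open, the fingers measure 114 mm over their backs; the gripper's body (76 mm by 85 mm) begins 54 mm behind the grasp point. The pads swing forward as they close: fully open they stand 13 mm farther back than shut.
Start: joints at [60.195, 7.471, 85.268, -0, 87.261, -4.893], TCP at [252.717, 544.187, 231.292] pointing down, gripper open.
Joint ranges: [-169.43, 169.43], [-51.17, 129.36], [1.28, 143.12], [-76.62, 256.62], [0, 156.53], [-152.29, 152.29]. Speed limits (degrees/s): [136.94, 136.94, 159.86, 180, 180, 180].

## Interface

Orientations are given as [roll, pitch, yaw] about the fixed x, y, z axes, in that order (R = Rz(yaw) Ry(pitch) Rx(roll)).
In Python, from bench import r gives the robot as it stands. The module is installed in compiled form; this text tells all that it offers.
- The arm moves only by the tool servo_tool, never from a script. Its argument "commands" is a list that holds one entry, the list of rows, each a list of 7 numbers: the closure in counts, from 0 (fully open) to 255 (shut), then the shift along the tool's x, y, z in cm, then the turn, a rotation vector about the tool's x, y, z in degrees. A call has 1 to 8 rows; each row is the pose to reach, as a shift and turn from the pose commanded when the call began, along the tool's axes at that moment; what a row does not reach only later rows make up. A row lasts 1/10 s, in which the tool goes at most 50 mm and 8.59 degrees, less where a joint would pass 70% of its speed; a pose out of reach is approached as far as the arm can. A call with a gripper value outside its range is refused whole. The fingers move at their own pace and stop on an object; "force" is the grip in N (left out, the last holds). Time passes only in rows, so rows that repeat a pose let the fingers close. It gives the time, the measured TCP pose, the force and the opening at its end, in the units of the state.
- r.sense(): the state, without advancing time (a new reading comes with each control period).
- r.snapshot(name): name is "scene" or "top"; returns (picture, depth): 480x640x3 uint8, red, green, blue; 480x640 float32, mm along the optical axis (not along the pixel's ray), 0 where there is no reading.
- r.calibration(name): a dict with "fx", "fy", "cx", "cy" (pixels), "pose" (4x4, takes a point from camera to world coordinates). Camera axes: x right, y down, z forward; pixel columns grow to the right and rows downward; lengths in mm; the calibration is good to about 2 mm. A picture is of the moment at which its call begins. calibration takes no time and is no camera call.
- r.hand_in(): hands the job in, once; it reports no verdict.
The state is a dict: "time": time; "joint_pos": joint angles; "qd": joint speeds; "joint_efforts": joint torques, N m; "tool_pos": TCP position; "tcp_rot": TCP orientation; "ft_force": force on the tool from outside, world axes, zero at the start; "wrist_torque": the same for the moment, N m; "finger_gap": finger opening in mm.
Only numpy, scipy, OpenCV 4.12 (cv2) and the standard library are available. Lean on these libraries where they do the work, as an engineer would, in place of code of your own. Each camera call takes 0.05 s, during which the arm holds its last target.

## Task

Set up the coupler pressure test: take every male tip out of the red bin, stand each one nose up in its own fixture chuck, fully down on the seat, and turn that chuck's sleeve clockwise until the jaws grip the tip firmly (a chuck found closed must be opened first; one not needed may stay as it is). When all the tips are gripped, and not before, swing the red air lever fully over, away from the robot. Leave the gauge, elbow and mallet where they are.

Things in the scene. Friction and masses are not known exactly. Their poses are not given: they have to be found in the camera images.
- chuck_a_seat (a point): one of four identical fixture chucks bolted to the bench (blue round foot 92 mm across and 14 mm high, axis upright): the centre of its seat, 14 mm above the bench, where the underside of a tip must stand
- chuck_b_seat (a point): another of four identical fixture chucks bolted to the bench (blue round foot 92 mm across and 14 mm high, axis upright): the centre of its seat, 14 mm above the bench, where the underside of a tip must stand
- chuck_c_seat (a point): a third of four identical fixture chucks bolted to the bench (blue round foot 92 mm across and 14 mm high, axis upright): the centre of its seat, 14 mm above the bench, where the underside of a tip must stand
- chuck_d_seat (a point): the fourth of four identical fixture chucks bolted to the bench (blue round foot 92 mm across and 14 mm high, axis upright): the centre of its seat, 14 mm above the bench, where the underside of a tip must stand
- chuck_a_sleeve (a joint): knurled steel sleeve of chuck_a: ring about the chuck's axis, outside diameter 69 mm, inside 61 mm, 18 to 54 mm above the bench. Turn in rad: 0 jaws open, grows clockwise from above as they close, stop 1.25; stays where left. Takes 0.25 N m (more if fast), about 0.6 N m for a firm grip at 1.1; let go, it springs back some 0.1 and keeps gripping
- chuck_b_sleeve (a joint): knurled steel sleeve of chuck_b: ring about the chuck's axis, outside diameter 69 mm, inside 61 mm, 18 to 54 mm above the bench. Turn in rad: 0 jaws open, grows clockwise from above as they close, stop 1.25; stays where left. Takes 0.25 N m (more if fast), about 0.6 N m for a firm grip at 1.1; let go, it springs back some 0.1 and keeps gripping
- chuck_c_sleeve (a joint): knurled steel sleeve of chuck_c: ring about the chuck's axis, outside diameter 69 mm, inside 61 mm, 18 to 54 mm above the bench. Turn in rad: 0 jaws open, grows clockwise from above as they close, stop 1.25; stays where left. Takes 0.25 N m (more if fast), about 0.6 N m for a firm grip at 1.1; let go, it springs back some 0.1 and keeps gripping
- chuck_d_sleeve (a joint): knurled steel sleeve of chuck_d: ring about the chuck's axis, outside diameter 69 mm, inside 61 mm, 18 to 54 mm above the bench. Turn in rad: 0 jaws open, grows clockwise from above as they close, stop 1.25; stays where left. Takes 0.25 N m (more if fast), about 0.6 N m for a firm grip at 1.1; let go, it springs back some 0.1 and keeps gripping
- chuck_a: chuck_a itself, with its sleeve and three smooth brass jaws (10 mm thick, 13 mm wide, 18 to 48 mm above the bench), which move in together 7 mm per rad of sleeve turn: faces 25 mm from the axis when open, touching a 36 mm body at 1.0 rad. Origin at the centre of the underside of its foot
- chuck_b: chuck_b itself, with its sleeve and three smooth brass jaws (10 mm thick, 13 mm wide, 18 to 48 mm above the bench), which move in together 7 mm per rad of sleeve turn: faces 25 mm from the axis when open, touching a 36 mm body at 1.0 rad. Origin at the centre of the underside of its foot
- chuck_c: chuck_c itself, with its sleeve and three smooth brass jaws (10 mm thick, 13 mm wide, 18 to 48 mm above the bench), which move in together 7 mm per rad of sleeve turn: faces 25 mm from the axis when open, touching a 36 mm body at 1.0 rad. Origin at the centre of the underside of its foot
- chuck_d: chuck_d itself, with its sleeve and three smooth brass jaws (10 mm thick, 13 mm wide, 18 to 48 mm above the bench), which move in together 7 mm per rad of sleeve turn: faces 25 mm from the axis when open, touching a 36 mm body at 1.0 rad. Origin at the centre of the underside of its foot
- bin: low red open bin 78 x 282 x 28 mm fixed to the bench, walls and floor 4 to 5 mm thick, with four compartments in a row along its y axis (70 mm pitch, each 70 x 66 mm inside); origin at the centre of its underside
- tip1: steel male coupler tip, 68 mm tall, 0.2 to 0.4 kg, standing in a compartment of the bin at the start, nose up: round body 36 mm in diameter from 0 to 34 mm, hexagon 38 mm across flats from 34 to 46 mm, round nose 23 mm in diameter from 46 to 68 mm. Origin at the centre of its underside, z axis up through the nose. May be absent
- tip2: steel male coupler tip, 68 mm tall, 0.2 to 0.4 kg, standing in a compartment of the bin at the start, nose up: round body 36 mm in diameter from 0 to 34 mm, hexagon 38 mm across flats from 34 to 46 mm, round nose 23 mm in diameter from 46 to 68 mm. Origin at the centre of its underside, z axis up through the nose. May be absent
- tip3: steel male coupler tip, 68 mm tall, 0.2 to 0.4 kg, standing in a compartment of the bin at the start, nose up: round body 36 mm in diameter from 0 to 34 mm, hexagon 38 mm across flats from 34 to 46 mm, round nose 23 mm in diameter from 46 to 68 mm. Origin at the centre of its underside, z axis up through the nose. May be absent
- tip4: steel male coupler tip, 68 mm tall, 0.2 to 0.4 kg, standing in a compartment of the bin at the start, nose up: round body 36 mm in diameter from 0 to 34 mm, hexagon 38 mm across flats from 34 to 46 mm, round nose 23 mm in diameter from 46 to 68 mm. Origin at the centre of its underside, z axis up through the nose. May be absent
- air_lever_tip (a point): tip of the lever with the red ball (90 mm long) on a grey block to the right: shut it leans towards the robot, open away from it. The levelled x axis of this point gives the direction of the swing (within 0.3 rad of straight ahead); the tip travels about 85 mm and is pushed over with a few newtons
- air_lever (a joint): angle of the air lever in rad: 0 shut, 1.0 fully open; it stays where it is left
- gauge: bystander: round chrome test gauge lying on its back, 76 mm across, 28 mm high, with a stem; origin under its centre
- elbow: bystander: blue anodized aluminium elbow, two arms of 59 mm, 34 mm high; origin under the bend
- mallet: bystander: mallet head 98 mm long and 60 mm across with green faces, ash handle 190 mm long; origin under the head
Mind the look-alikes: they are no part of the job. Leave any purple look-alike of the tip4 alone.

How it is judged:
By the outcome, as a careful person would: the job done as asked, in the order asked, and still so for the second after the job is handed in, with the robot touching nothing.
Of tip1, tip2, tip3, tip4 only 3 to 4 are there at a start; the rules pass over those that are not, and their reading is None.
At some moment in a run one of tip1, tip2, tip3, tip4 may be knocked a few centimetres aside while the robot is not near it.
Once in a run the grip may slacken for a moment while it holds something.
It also fails if it takes over 210 s, if anything falls off the work surface, if the arm or the gripper's body presses on something with over 40 N, if the wrist force passes 120 N, or if a joint passes its speed limit or range.

## Working session

There is one attempt and no reset: what is moved stays moved. The work goes in short steps, Python scripts to look and compute and a tool call to move; the robot and the scene stay as the last step left them, time stands still between calls to the robot, and variables do not carry over. Pictures are saved under pics/ and viewed, and the job is handed in when it is done.

Besides the shell and the picture viewer there is one more tool, called after "Call:" in YAML: its name, and indented under it one key for each argument. servo_tool: Moves the arm, as the interface text tells. Its arguments: {"type":"object","properties":{"commands":{"type":"array","items":{"type":"array","items":{"type":"array","items":{"type":"number"}}}},"force":{"type":"number"}},"required":["commands"]}

```bash
mkdir -p pics; python3 - <<'E'
from bench import r
import cv2, numpy as np
s=r.sense(); print({k:np.round(v,2).tolist() for k,v in s.items()})
for n in ("scene","top"):
    p,d=r.snapshot(n); cv2.imwrite(f"pics/{n}0.png",p[:,:,::-1]); np.save(f"pics/{n}0.npy",d)
    c=r.calibration(n); print(n,{k:np.round(v,3).tolist() for k,v in c.items()})
E
```

```text
{'time': 0.0, 'joint_pos': [60.2, 7.52, 85.33, -0.0, 87.26, -4.89], 'qd': [0.02, -0.04, 0.06, -0.05, -0.09, 0.06], 'joint_efforts': [-0.0, -56.94, -50.05, -0.0, 0.01, -0.0], 'tool_pos': [252.43, 543.71, 230.23], 'tcp_rot': [175.26, 89.89, -119.65], 'ft_force': [-0.64, -0.47, -0.1], 'wrist_torque': [0.03, -0.04, -0.06], 'finger_gap': 85.24}
scene {'fx': 611.677, 'fy': 611.677, 'cx': 319.137, 'cy': 242.566, 'pose': [[0.725, 0.51, -0.463, 1192.209], [0.689, -0.548, 0.475, -614.475], [-0.011, -0.663, -0.748, 1091.623], [0.0, 0.0, 0.0, 1.0]]}
top {'fx': 581.393, 'fy': 581.393, 'cx': 317.425, 'cy': 246.454, 'pose': [[-0.014, -0.99, 0.142, 345.456], [-1.0, 0.015, 0.005, -5.793], [-0.007, -0.142, -0.99, 1555.288], [0.0, 0.0, 0.0, 1.0]]}
```

View pics/scene0.png

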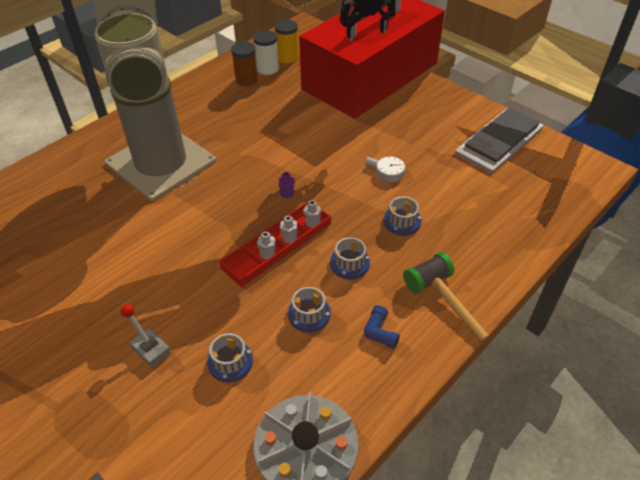

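View pics/top0.png

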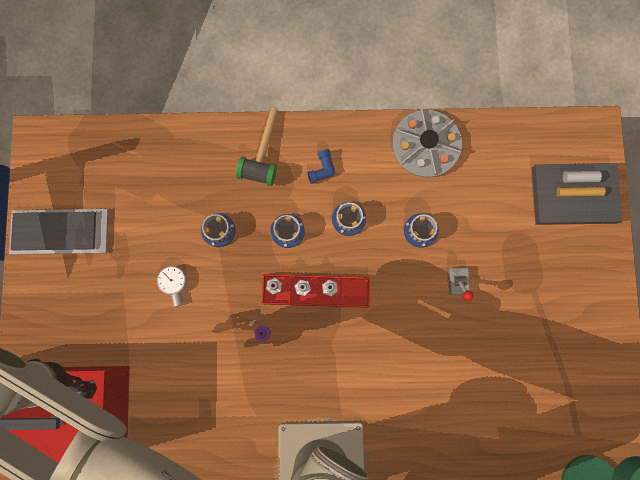

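The top view shows three steel tips in the red bin at about (274,286), (303,288) and (330,287), with the fourth compartment empty. The purple look-alike is at (262,333) outside the bin and will be left alone. Chucks are at (218,230), (288,231), (349,218) and (421,230), and the lever ball is at (468,296). Next I'll enlarge these areas.

```bash
cat > h.py <<'E'
import numpy as np, cv2
from bench import r
def w(n,u,v,d):  # pixel+depth -> world
    c=r.calibration(n); p=np.array([(u-c['cx'])/c['fx']*d,(v-c['cy'])/c['fy']*d,d,1]); return (np.array(c['pose'])@p)[:3]
def wz(n,u,v,z): # pixel ray at height z
    c=r.calibration(n); P=np.array(c['pose']); k=P[:3,:3]@np.array([(u-c['cx'])/c['fx'],(v-c['cy'])/c['fy'],1]); return P[:3,3]+k*(z-P[2,3])/k[2]
def px(n,p):
    c=r.calibration(n); P=np.array(c['pose']); q=P[:3,:3].T@(np.array(p)-P[:3,3]); return np.array([c['fx']*q[0]/q[2]+c['cx'],c['fy']*q[1]/q[2]+c['cy']])
def crop(img,u0,v0,u1,v1,k,out):
    cv2.imwrite(out,cv2.resize(img[v0:v1,u0:u1],None,fx=k,fy=k,interpolation=cv2.INTER_CUBIC))
E
python3 - <<'E'
import cv2
from h import *
t=cv2.imread('pics/top0.png'); s=cv2.imread('pics/scene0.png')
a=t[195:265,190:320]; b=t[195:265,325:455]
cv2.imwrite('pics/c0.png',cv2.resize(np.vstack([a,b]),None,fx=4.2,fy=4.2,interpolation=3)) if 0 else cv2.imwrite('pics/c0.png',cv2.resize(np.vstack([a,b]),None,fx=4.2*1,fy=4.2,interpolation=cv2.INTER_CUBIC))
crop(t,250,260,380,350,6,'pics/c1.png')
crop(s,200,190,430,390,3,'pics/c2.png')
crop(t,440,255,520,315,8,'pics/c3.png')
E
```

```text
(no output)
```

View pics/c0.png

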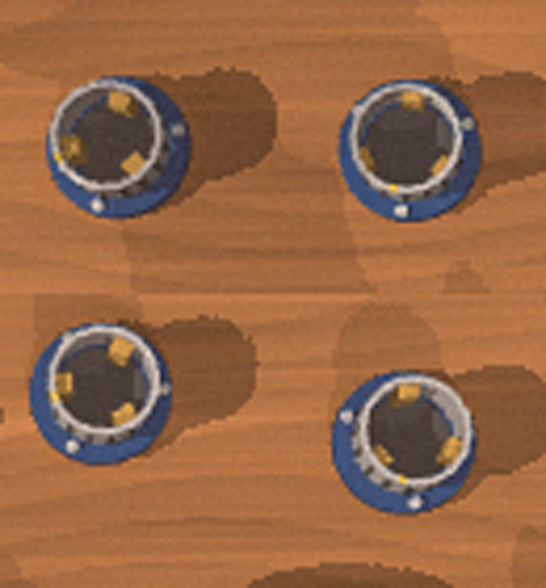

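View pics/c1.png

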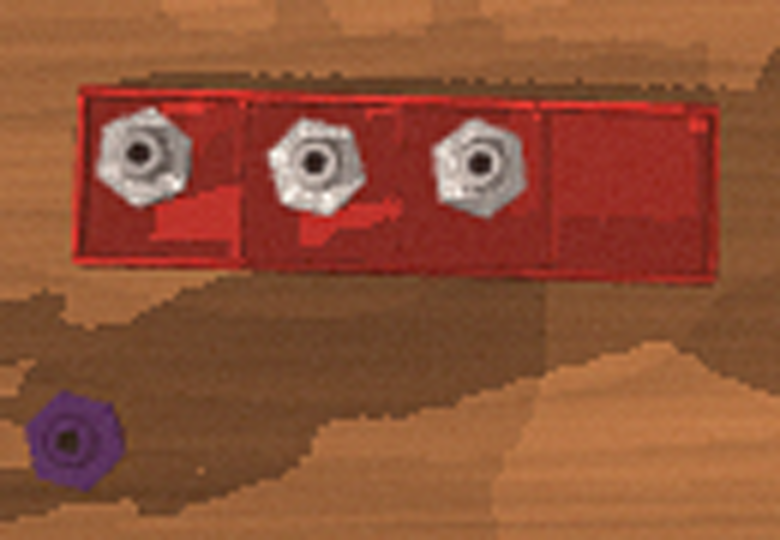

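View pics/c2.png

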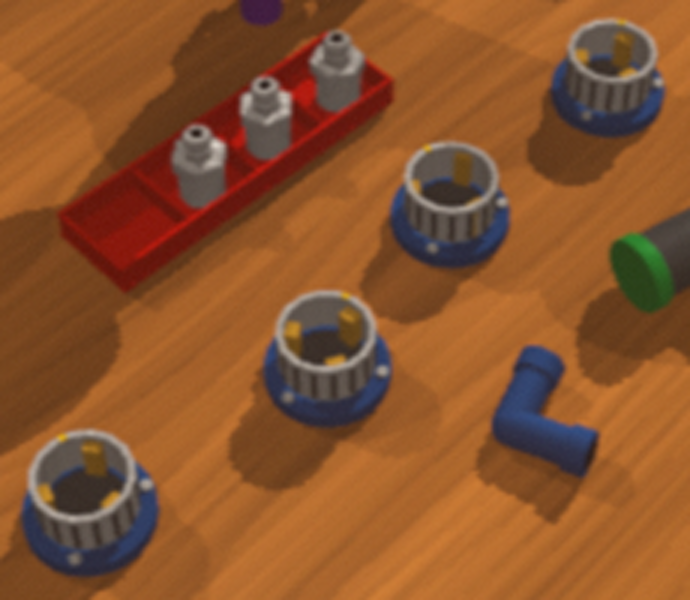

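View pics/c3.png

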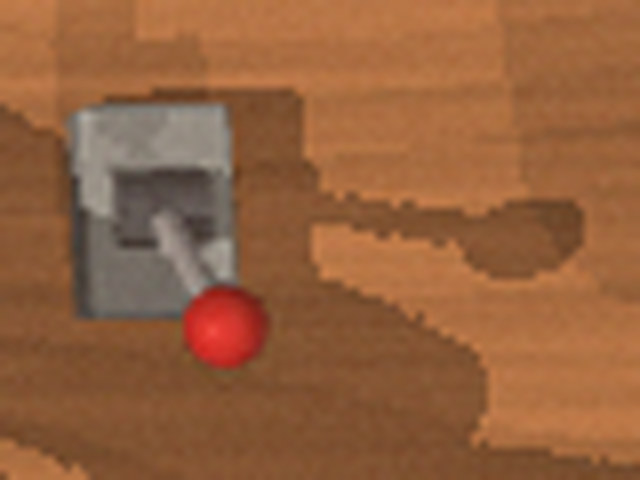

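```bash
python3 - <<'E'
import cv2
from h import *
t=cv2.imread('pics/top0.png'); s=cv2.imread('pics/scene0.png')
T=[(217,230),(287,231),(349,218),(422,230)]
S=[(403,214),(350,257),(309,308),(230,356)]
def tile(im,P,h,k): return np.vstack([np.hstack([cv2.resize(im[v-h:v+h,u-h:u+h],None,fx=k,fy=k,interpolation=cv2.INTER_CUBIC) for u,v in P[i:i+2]]) for i in (0,2)])
cv2.imwrite('pics/t12.png',tile(t,T,20,7)); cv2.imwrite('pics/s12.png',tile(s,S,27,5))
# depth top pts, floor check
d=np.load('pics/top0.npy')
for u,v in T: print('seat',np.round(w('top',u,v-2,d[v-2,u]),1))
for u,v in [(273,286),(302,287),(330,287),(262,333),(468,296)]: 
    print((u,v),np.round(w('top',u,v,np.median(d[v-1:v+2,u-1:u+2])),1))
E
```

```text
seat [621.7 271.5  14.4]
seat [614.3  82.4  23.8]
seat [648.7 -84.5  15.6]
seat [ 613.2 -280.1   13.3]
(273, 286) [458.6 116.2  73.7]
(302, 287) [454.8  42.2  75.1]
(330, 287) [453.9 -29.1  73.1]
(262, 333) [340.4 144.9  68.8]
(468, 296) [ 423.6 -368.7  114.6]
```

View pics/t12.png

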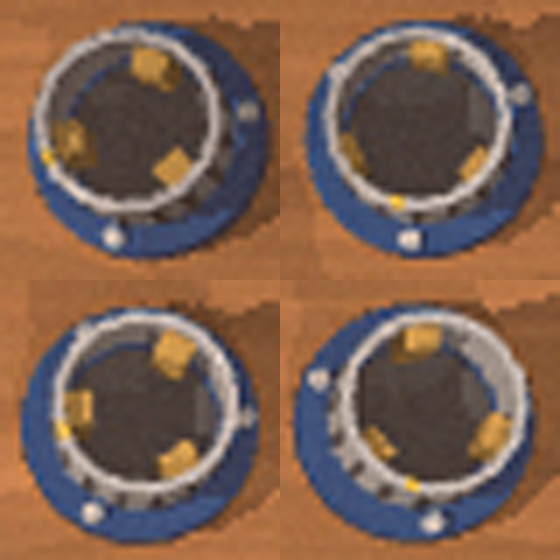

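View pics/s12.png

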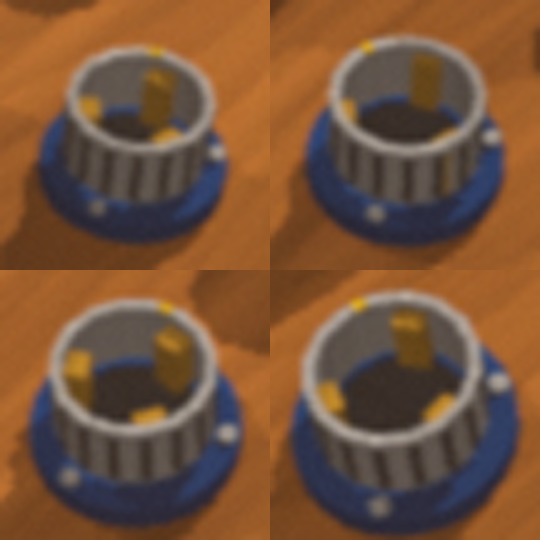

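```bash
python3 - <<'E'
from h import *
T=[(217,230),(287,231),(349,218),(422,230)]
ring=[(127.5,120),(139.5,118),(146.5,123.5),(155.5,123)]
yel=[(48,157),(117,202),(65,150),(133,206)]
dots=[[(114,238),(247,110)],[(129,238),(240,95)],[(93,233),(247,139)],[(153,242),(38,98)]]
jaws=[[(151,64),(71,140),(174,168)],[(149,54),(70,153),(195,167)],[(174,72),(77,128),(179,178)],[(141,57),(97,162),(210,155)]]
def pix(i,c): return (c[0]+.5)/7-.5+T[i][0]-20,(c[1]+.5)/7-.5+T[i][1]-20
for i in range(4):
    c=wz('top',*pix(i,ring[i]),54); print('P',i+1,np.round(c,1))
    def pol(q,z):
        v=wz('top',*pix(i,q),z)-c; return (round(np.hypot(v[0],v[1]),1),round(np.degrees(np.arctan2(v[1],v[0]))))
    print(' yel',pol(yel[i],54),'dots',[pol(q,14) for q in dots[i]],'jaws',[pol(q,48) for q in jaws[i]])
E
```

```text
P 1 [618.1 270.2  54. ]
 yel (np.float64(32.6), 115) dots [(np.float64(40.4), 163), (np.float64(40.1), -75)] jaws [(np.float64(23.6), -19), (np.float64(23.2), 106), (np.float64(24.1), -137)]
P 2 [613.2  81.9  54. ]
 yel (np.float64(32.9), 165) dots [(np.float64(40.0), 170), (np.float64(39.6), -67)] jaws [(np.float64(25.7), -8), (np.float64(29.1), 114), (np.float64(27.1), -131)]
P 3 [643.2 -83.9  54. ]
 yel (np.float64(32.3), 107) dots [(np.float64(39.6), 151), (np.float64(40.7), -88)] jaws [(np.float64(23.6), -28), (np.float64(25.9), 90), (np.float64(23.3), -149)]
P 4 [ 608.4 -277.6   54. ]
 yel (np.float64(32.7), 163) dots [(np.float64(39.4), -174), (np.float64(41.3), 65)] jaws [(np.float64(26.6), 7), (np.float64(25.3), 122), (np.float64(23.9), -119)]
```

```bash
cat >> h.py <<'E'
from scipy.spatial.transform import Rotation as Ro
def goal(x,y,z,psi):
    """print row shift (cm) and turn (deg) to TCP x,y,z tool down, jaw axis at psi deg"""
    s=r.sense(); R=Ro.from_euler('xyz',s['tcp_rot'],degrees=True); M=R.as_matrix(); p=np.array(s['tool_pos'])
    a=np.radians(psi); X=np.array([0,0,-1.]); Z=np.array([np.cos(a),np.sin(a),0]); T=np.column_stack([X,np.cross(Z,X),Z])
    dl=M.T@(np.array([x,y,z])-p)/10; rv=Ro.from_matrix(M.T@T).as_rotvec(degrees=True)
    print('t',round(s['time'],2),'tcp',np.round(p,1),'jaw',np.round(np.degrees(np.arctan2(M[1,2],M[0,2])),1),'xdir',np.round(M[:,0],3),'gap',round(s['finger_gap'],1),'F',np.round(s['ft_force'],1),'Tq',np.round(s['wrist_torque'],2),'q',np.round(s['joint_pos'],1))
    print('shift',np.round(dl,2),'turn',np.round(rv,2),'dist',round(np.linalg.norm(dl),1))
E
python3 -c "
from h import *
goal(643,-84,150,-60); goal(643,-84,150,120)
for z,p in ((54,1),): pass
c=np.array([643.2,-83.9,0])
print(px('scene',c+[0,0,54]))"
```

```text
t 0.1 tcp [252.5 543.7 230.3] jaw 65.1 xdir [-0.001 -0.001 -1.   ] gap 85.5 F [ 0.6 -0.8  0.6] Tq [ 0.02 -0.03  0.  ] q [60.2  7.5 85.3  0.  87.3 -4.9]
shift [  8.09 -61.86 -40.47] turn [ 1.2509e+02 -6.0000e-02  1.0000e-01] dist 74.4
t 0.1 tcp [252.5 543.7 230.3] jaw 65.1 xdir [-0.001 -0.001 -1.   ] gap 85.5 F [ 0.6 -0.8  0.6] Tq [ 0.02 -0.03  0.  ] q [60.2  7.5 85.3  0.  87.3 -4.9]
shift [  8.09 -61.86 -40.47] turn [-5.491e+01 -9.000e-02 -5.000e-02] dist 74.4
[309.00543898 298.47936459]
```

```bash
python3 - <<'E'
from h import *
S=[(403,214),(350,257),(309,308),(230,356)]
for (u,v),(a,b) in zip(S,[(140.5,100),(137.5,95),(132.5,97.5),(120.5,96.5)]):
    print(np.round(wz('scene',(a+.5)/5-.5+u-27,(b+.5)/5-.5+v-27,54),1))
# ring points via depth in top: points with world z 50..58 near each chuck
import cv2
for n in('top','scene'):
  d=np.load(f'pics/{n}0.npy'); c=r.calibration(n); P=np.array(c['pose']); vv,uu=np.mgrid[:480,:640]
  W=(np.stack([(uu-c['cx'])/c['fx']*d,(vv-c['cy'])/c['fy']*d,d],-1)@P[:3,:3].T)+P[:3,3]
  for cx,cy in((618,270),(613,82),(643,-84),(608,-278)):
    m=(np.hypot(W[...,0]-cx,W[...,1]-cy)<45)&(W[...,2]>48)&(W[...,2]<62); q=W[m]
    rr=np.hypot(q[:,0]-cx,q[:,1]-cy); q=q[rr>26]
    from scipy.optimize import least_squares
    f=least_squares(lambda p:np.hypot(q[:,0]-p[0],q[:,1]-p[1])-32.5,[cx,cy],loss='soft_l1'); print(n,len(q),np.round(f.x,1),round(np.median(q[:,2]),1))
E
```

```text
[619.5 264.8  54. ]
[614.2  78.4  54. ]
[644.7 -88.2  54. ]
[ 608.6 -281.    54. ]
top 161 [617.4 269.5] 54.2
top 162 [612.6  82.5] 53.9
top 158 [643.  -83.6] 53.9
top 157 [ 607.9 -276.6] 54.2
scene 187 [620.  265.6] 52.3
scene 216 [614.7  78.8] 52.4
scene 256 [645.3 -87.5] 52.6
scene 321 [ 610.3 -280.7] 52.6
```

Call:
servo_tool:
  commands:
    - [[0, 0, -7.75, -5.06, 8.1, 0, 0], [0, 0, -15.5, -10.12, 16.2, 0, 0], [0, 0, -23.2, -15.2, 24.3, 0, 0], [0, 0, -30.9, -20.2, 32.4, 0, 0], [0, 0, -34.5, -22.5, 40.6, 0, 0], [0, 0, -38.7, -25.3, 48.7, 0, 0], [0, 0, -42, -27.5, 56.8, 0, 0], [0, 0, -42, -27.5, 65, 0, 0]]
  force: 60

```text
time: 0.9
tool_pos: [464.5, 202.6, 231.1]
tcp_rot: [-173.1, 90.0, -173.3]
ft_force: [1.3, 1.2, -0.6]
finger_gap: 85.6
```

```bash
python3 -c "
from h import *
goal(644,-86,120,0)"
```

```text
t 0.9 tcp [464.5 202.6 231.1] jaw -0.2 xdir [-0. -0. -1.] gap 85.6 F [ 1.3  1.2 -0.6] Tq [-0.   -0.01  0.04] q [17.8 -7.1 99.9  0.  87.2 18. ]
shift [ 11.1  -28.79  18.07] turn [-0.24 -0.01  0.  ] dist 35.8
```

Call:
servo_tool:
  commands:
    - [[0, 0, -4, 2.5, 0, 0, 0], [0, 1, -8, 5, 0, 0, 0], [0, 3, -12, 7.5, 0, 0, 0], [0, 5, -16, 10, 0, 0, 0], [0, 7, -20, 12.5, 0, 0, 0], [0, 9, -24, 15, 0, 0, 0], [0, 11.1, -28.8, 18.1, 0, 0, 0], [0, 11.1, -28.8, 18.1, 0, 0, 0]]

```text
time: 1.7
tool_pos: [645.1, -87.1, 116.7]
tcp_rot: [-175.5, 89.8, -175.6]
ft_force: [-0.3, 0.5, -0.1]
finger_gap: 84.9
```

```bash
python3 - <<'E'
from h import *
goal(644,-86,20,0)
p,_=r.snapshot('top'); q,_=r.snapshot('scene')
p=p[:,:,::-1];q=q[:,:,::-1]
a=cv2.resize(p[178:258,309:389],None,fx=5,fy=5,interpolation=cv2.INTER_CUBIC)
b=cv2.resize(q[230:330,260:360],None,fx=4,fy=4,interpolation=cv2.INTER_CUBIC)
cv2.imwrite('pics/g1.png',np.hstack([a,b]))
for s in(42,-42):
  for y in(0,): print(px('top',[644+s,-86,128]),px('scene',[644+s,-86,128]))
E
```

```text
t 1.7 tcp [645.1 -87.1 116.7] jaw -0.1 xdir [-0.004 -0.    -1.   ] gap 84.9 F [-0.3  0.5 -0.1] Tq [0.07 0.02 0.06] q [-12.2  19.8  83.2  -0.1  77.3 -12.1]
shift [ 9.67  0.11 -0.07] turn [-0.1  -0.22  0.02] dist 9.7
[351.34892821 192.72703899] [322.95432486 288.79353319]
[352.11393042 225.64258334] [292.9304974  266.29209373]
```

View pics/g1.png

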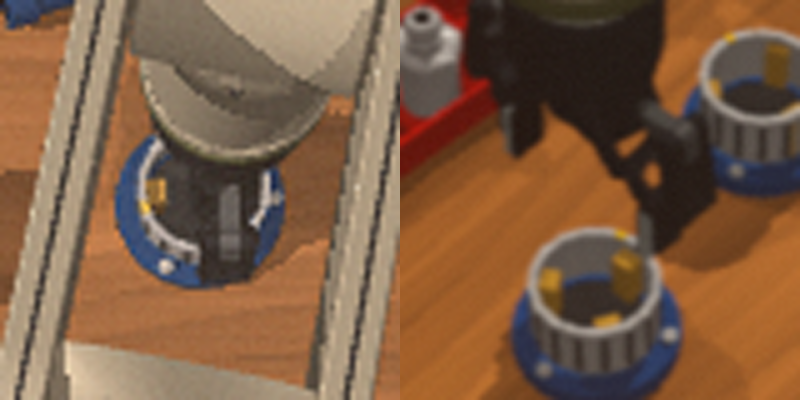

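Call:
servo_tool:
  commands:
    - [[0, 4, 0.1, 0, 0, 0, 0], [0, 7, 0.1, 0, 0, 0, 0], [0, 9, 0.1, 0, 0, 0, 0], [0, 9.7, 0.1, 0, 0, 0, 0], [0, 9.7, 0.1, 0, 0, 0, 0], [0, 9.7, 0.1, 0, 0, 0, 0]]
  force: 20

```text
time: 2.4
tool_pos: [646.6, -81.6, 25.3]
tcp_rot: [-8.2, 89.9, -8.1]
ft_force: [0.6, -1.0, 0.1]
finger_gap: 85.9
```

```bash
python3 - <<'E'
from h import *
goal(644,-86,20,0)
p,_=r.snapshot('top'); q,_=r.snapshot('scene')
p=p[:,:,::-1];q=q[:,:,::-1]
a=cv2.resize(p[178:258,309:389],None,fx=5,fy=5,interpolation=cv2.INTER_CUBIC)
b=cv2.resize(q[250:350,260:360],None,fx=4,fy=4,interpolation=cv2.INTER_CUBIC)
cv2.imwrite('pics/g2.png',np.hstack([a,b]))
E
```

```text
t 2.4 tcp [646.6 -81.6  25.3] jaw 0.1 xdir [ 0.002 -0.    -1.   ] gap 85.9 F [ 0.6 -1.   0.1] Tq [-0.04 -0.06  0.04] q [-11.7  25.2  86.5   0.   68.2 -11.8]
shift [ 0.53 -0.44 -0.26] turn [0.13 0.14 0.02] dist 0.7
```

View pics/g2.png

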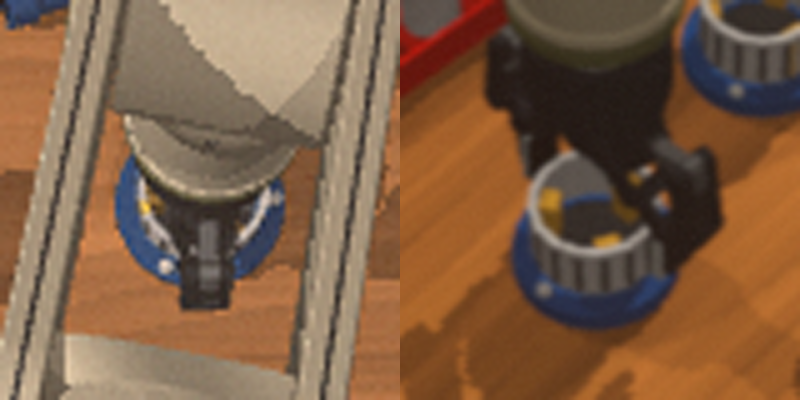

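Call:
servo_tool:
  commands:
    - [[0, 0.4, -0.3, -0.2, 0, 0, 0], [0, 0.4, -0.3, -0.2, 0, 0, 0], [0, 0.4, -0.3, -0.2, 0, 0, 0], [60, 0.4, -0.3, -0.2, 0, 0, 0], [80, 0.4, -0.3, -0.2, 0, 0, 0], [80, 0.4, -0.3, -0.2, 0, 0, 0], [80, 0.4, -0.3, -0.2, 0, 0, 0]]
  force: 20

```text
time: 3.2
tool_pos: [643.3, -85.2, 19.6]
tcp_rot: [-169.6, 90.0, -169.5]
ft_force: [-4.2, 0.4, 4.9]
finger_gap: 68.9
```

```bash
python3 - <<'E'
from h import *
goal(644,-84.5,20,0)
E
```

```text
t 3.2 tcp [643.3 -85.2  19.6] jaw 0.1 xdir [-0. -0. -1.] gap 68.9 F [-4.2  0.4  4.9] Tq [-0.04  0.72 -0.17] q [-12.1  25.4  86.9  -0.   67.7 -12.1]
shift [-0.04  0.07  0.07] turn [ 0.08 -0.02  0.  ] dist 0.1
```

Call:
servo_tool:
  commands:
    - [[90, 0, 0.1, 0, 0, 0, 0], [90, 0, 0.1, 0, -4, 0, 0], [90, 0, 0.1, 0, -9, 0, 0], [90, 0, 0.1, 0, -14, 0, 0], [90, 0, 0.1, 0, -19, 0, 0], [90, 0, 0.1, 0, -24, 0, 0], [90, 0, 0.1, 0, -29, 0, 0], [90, 0, 0.1, 0, -34, 0, 0]]
  force: 60

```text
time: 4.0
tool_pos: [643.7, -85.1, 19.9]
tcp_rot: [-101.4, 89.9, -67.2]
ft_force: [-3.6, -3.4, 6.0]
finger_gap: 68.6
```

```bash
python3 - <<'E'
from h import *
goal(643,-84,20,44)
E
```

```text
t 4.0 tcp [643.7 -85.1  19.9] jaw 34.2 xdir [ 0.    -0.001 -1.   ] gap 68.6 F [-3.6 -3.4  6. ] Tq [-0.5   0.64 -0.48] q [-12.   25.4  86.9  -0.1  67.7 -46.2]
shift [-0.01  0.13  0.  ] turn [-9.75 -0.02  0.07] dist 0.1
```

Call:
servo_tool:
  commands:
    - [[90, 0, 0, 0, -3, 0, 0], [90, 0, 0, 0, -6, 0, 0], [90, 0, 0, 0, -9, 0, 0], [90, 0, 0, 0, -11, 0, 0], [90, 0, 0, 0, -11, 0, 0]]

```text
time: 4.5
tool_pos: [644.4, -85.8, 20.0]
tcp_rot: [-71.2, 89.9, -26.3]
ft_force: [-0.4, -4.5, 2.8]
finger_gap: 68.1
```

```bash
python3 - <<'E'
from h import *
goal(643,-84,20,44)
E
```

```text
t 4.5 tcp [644.4 -85.8  20. ] jaw 44.9 xdir [ 0.002 -0.001 -1.   ] gap 68.1 F [-0.4 -4.5  2.8] Tq [-1.02  0.06 -2.51] q [-12.1  25.4  86.9  -0.   67.6 -57. ]
shift [-0.    0.23  0.03] turn [0.9  0.05 0.14] dist 0.2
```

The torque rise to 2.5 N·m shows the opening stop has been reached. I'll release and rise.

Call:
servo_tool:
  commands:
    - [[90, 0, 0, 0, 1, 0, 0], [0, 0, 0, 0, 1, 0, 0], [0, 0, 0, 0, 1, 0, 0], [0, -3, 0, 0, 1, 0, 0], [0, -8, 0, 0, 1, 0, 0], [0, -12, 0, 0, 1, 0, 0], [0, -12, 0, 0, 1, 0, 0]]

```text
time: 5.2
tool_pos: [648.2, -84.7, 148.0]
tcp_rot: [-54.8, 89.3, -10.7]
ft_force: [1.2, 0.1, 1.0]
finger_gap: 85.3
```

```bash
python3 - <<'E'
from h import *
goal(608,-277,140,5)
E
```

```text
t 5.2 tcp [648.2 -84.7 148. ] jaw 44.1 xdir [ 0.013 -0.002 -1.   ] gap 85.3 F [1.2 0.1 1. ] Tq [ 0.02 -0.01  0.04] q [-11.9  17.8  82.2   0.   79.3 -56.1]
shift [  0.8  -10.99 -16.29] turn [39.14  0.62  0.44] dist 19.7
```

Call:
servo_tool:
  commands:
    - [[0, 0.2, -2.7, -4, 8, 0, 0], [0, 0.4, -5.5, -8, 16, 0, 0], [0, 0.6, -8.2, -12, 24, 0, 0], [0, 0.8, -11, -16.3, 32, 0.6, 0.4], [0, 0.8, -11, -16.3, 39.1, 0.6, 0.4], [0, 0.8, -11, -16.3, 39.1, 0.6, 0.4], [0, 0.8, -11, -16.3, 39.1, 0.6, 0.4]]
  force: 20

```text
time: 5.9
tool_pos: [603.0, -275.8, 130.8]
tcp_rot: [162.4, 89.3, 167.7]
ft_force: [0.4, 0.6, 0.0]
finger_gap: 85.3
```

```bash
python3 - <<'E'
from h import *
goal(608,-277,20,5)
E
```

```text
t 5.9 tcp [ 603.  -275.8  130.8] jaw 5.2 xdir [-0.012  0.003 -1.   ] gap 85.3 F [0.4 0.6 0. ] Tq [ 0.04 -0.01  0.  ] q [-28.9  21.3  79.7  -0.2  79.7 -34.1]
shift [11.07 -0.21  0.62] turn [ 0.23 -0.7  -0.22] dist 11.1
```

Call:
servo_tool:
  commands:
    - [[0, 4, -0.1, 0.3, 0, -0.7, 0], [0, 7, -0.2, 0.6, 0, -0.7, -0.2], [0, 9, -0.2, 0.6, 0, -0.7, -0.2], [0, 10, -0.2, 0.6, 0, -0.7, -0.2], [0, 11, -0.2, 0.6, 0, -0.7, -0.2], [0, 11, -0.2, 0.6, 0, -0.7, -0.2], [0, 11, -0.2, 0.6, 0, -0.7, -0.2]]
  force: 20

```text
time: 6.6
tool_pos: [608.6, -277.8, 22.3]
tcp_rot: [-40.1, 89.9, -35.1]
ft_force: [-0.3, -1.1, 0.7]
finger_gap: 85.1
```

```bash
python3 - <<'E'
from h import *
goal(608,-277,20,5)
E
```

```text
t 6.6 tcp [ 608.6 -277.8   22.3] jaw 5.1 xdir [ 0.002 -0.001 -1.   ] gap 85.1 F [-0.3 -1.1  0.7] Tq [-0.05 -0.05  0.03] q [-28.9  27.9  83.3  -0.   68.7 -34. ]
shift [ 0.23  0.09 -0.05] turn [0.05 0.09 0.07] dist 0.3
```

Call:
servo_tool:
  commands:
    - [[60, 0.2, 0.1, 0, 0, 0, 0], [80, 0.2, 0.1, 0, 0, 0, 0], [80, 0.2, 0.1, 0, 0, 0, 0], [80, 0.2, 0.1, 0, 0, 0, 0]]
  force: 20

```text
time: 7.0
tool_pos: [608.2, -277.3, 20.8]
tcp_rot: [-48.2, 89.9, -43.2]
ft_force: [-3.3, 0.7, 4.2]
finger_gap: 68.8
```

Call:
servo_tool:
  commands:
    - [[90, 0, 0, 0, 0, 0, 0], [90, 0, 0, 0, -4, 0, 0], [90, 0, 0, 0, -8, 0, 0], [90, 0, 0, 0, -12, 0, 0], [90, 0, 0, 0, -16, 0, 0], [90, 0, 0, 0, -19, 0, 0], [90, 0, 0, 0, -19, 0, 0]]
  force: 50

```text
time: 7.7
tool_pos: [607.9, -277.3, 21.0]
tcp_rot: [-72.4, 89.9, -48.3]
ft_force: [-5.1, 1.5, 8.3]
finger_gap: 68.1
```

```bash
python3 - <<'E'
from h import *
goal(608,-277,20,5)
E
```

```text
t 7.7 tcp [ 607.9 -277.3   21. ] jaw 24.1 xdir [ 0.001 -0.001 -1.   ] gap 68.1 F [-5.1  1.5  8.3] Tq [0.25 0.72 0.27] q [-28.9  27.9  83.4  -0.   68.6 -53. ]
shift [0.1  0.03 0.03] turn [19.09  0.04  0.08] dist 0.1
```

Call:
servo_tool:
  commands:
    - [[90, 0, 0, 0, -2, 0, 0], [90, 0, 0, 0, -4, 0, 0], [90, 0, 0, 0, -6, 0, 0], [90, 0, 0, 0, -6, 0, 0]]

```text
time: 8.1
tool_pos: [607.8, -277.5, 20.9]
tcp_rot: [-68.4, 89.9, -38.5]
ft_force: [-4.5, -0.0, 6.5]
finger_gap: 68.3
```

```bash
python3 - <<'E'
from h import *
goal(608,-277,20,5)
E
```

```text
t 8.1 tcp [ 607.8 -277.5   20.9] jaw 29.9 xdir [ 0.001 -0.001 -1.   ] gap 68.3 F [-4.5 -0.   6.5] Tq [ 0.11  0.64 -0.76] q [-28.9  27.9  83.4  -0.   68.6 -58.9]
shift [0.09 0.04 0.04] turn [24.94  0.05  0.07] dist 0.1
```

Torque is now rising, so the stop is close. I'll release, rise, and look at the chucks and the bin.

Call:
servo_tool:
  commands:
    - [[90, 0, 0, 0, -7, 0, 0], [0, 0, 0, 0, -5, 0, 0], [0, 0, 0, 0, -5, 0, 0], [0, -4, 0, 0, -5, 0, 0], [0, -9, 0, -3, -5, 0, 0], [0, -13, 0, -8, 3, 0, 0], [0, -13, 0, -13, 11, 0, 0], [0, -13, 0, -18, 19, 0, 0]]

```text
time: 8.9
tool_pos: [467.6, -359.6, 152.0]
tcp_rot: [-54.6, 89.6, -43.8]
ft_force: [-0.0, -2.1, -0.6]
finger_gap: 85.1
```

```bash
python3 - <<'E'
from h import *
p,_=r.snapshot('top'); p=p[:,:,::-1].copy(); cv2.imwrite('pics/top1.png',p)
T=[(288,231),(349,218),(421,230)]
a=np.hstack([cv2.resize(p[v-20:v+20,u-20:u+20],None,fx=6,fy=6,interpolation=cv2.INTER_CUBIC) for u,v in T])
b=cv2.resize(p[262:315,255:375],None,fx=6,fy=6,interpolation=cv2.INTER_CUBIC)
cv2.imwrite('pics/m1.png',np.vstack([a,b]))
goal(456,-29,150,0)
E
```

```text
t 8.95 tcp [ 460.9 -363.3  150.7] jaw 10.0 xdir [-0.001 -0.005 -1.   ] gap 85.5 F [ 0.8 -5.6 -1. ] Tq [-0.13  0.   -0.  ] q [-43.1   8.2  93.   -0.3  78.6 -53.1]
shift [-0.11 33.01  5.34] turn [10.04 -0.06  0.3 ] dist 33.4
```

View pics/m1.png

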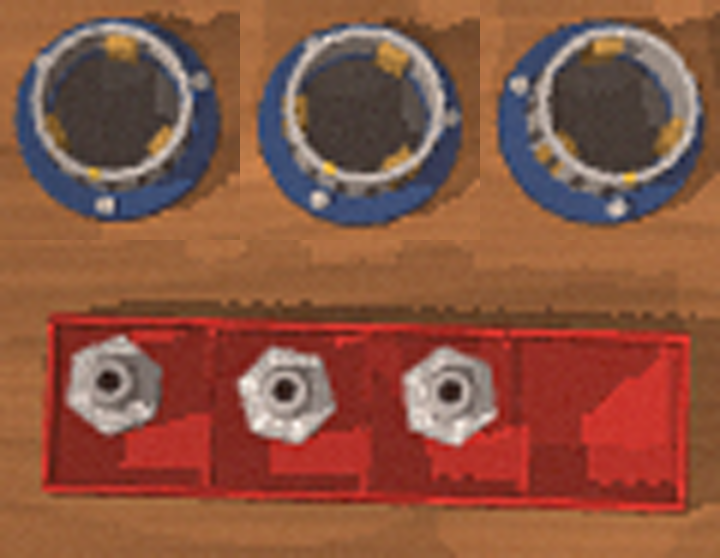

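```bash
python3 - <<'E'
from h import *
q,_=r.snapshot('scene'); crop(q[:,:,::-1],60,240,260,390,4,'pics/l1.png')
goal(456,-29,150,0)
E
```

```text
t 9.0 tcp [ 463.3 -361.4  149.9] jaw 10.5 xdir [ 0.    -0.003 -1.   ] gap 85.5 F [ 0.8 -0.3 -0. ] Tq [-0.02  0.07 -0.02] q [-42.9   8.4  92.9  -0.1  78.6 -53.3]
shift [-0.12 32.82  5.33] turn [1.048e+01 1.000e-02 1.900e-01] dist 33.3
```

View pics/l1.png

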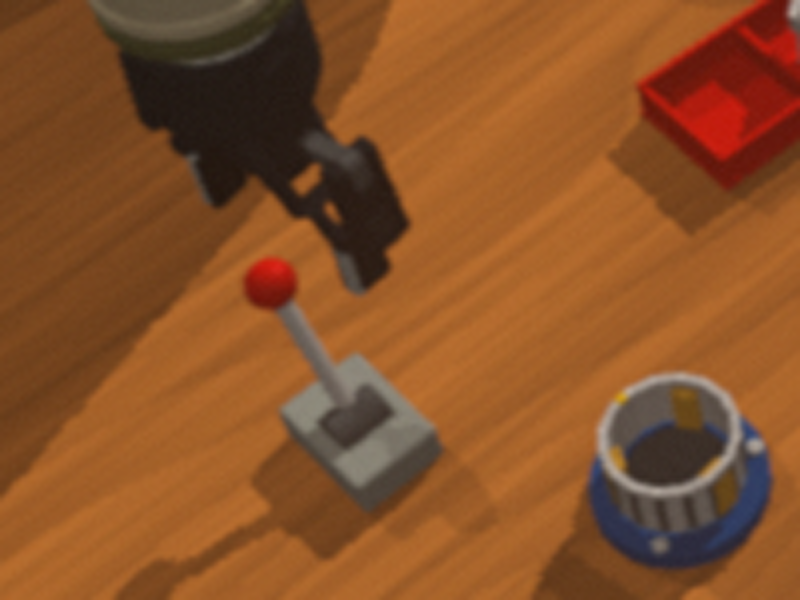

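```bash
python3 - <<'E'
from h import *
for u,v in((272.9,284.9),(301.9,286.8),(329.9,286.8)): print(np.round(wz('top',u,v,72.5),1))
E
```

```text
[461.5 116.6  72.5]
[455.5  42.6  72.5]
[454.5 -28.9  72.5]
```

Call:
servo_tool:
  commands:
    - [[0, -1, 4, 1, 5, 0, 0], [0, -1, 9, 1.5, 10.4, 0, 0], [0, -1, 14, 2.3, 10.4, 0, 0], [0, -1, 19, 3.1, 10.4, 0, 0], [0, -1, 24, 3.9, 10.4, 0, 0], [0, -1, 28, 4.6, 10.4, 0, 0], [0, -0.5, 32.8, 5.4, 10.4, 0, 0], [0, 0, 32.8, 5.4, 10.4, 0, 0]]

```text
time: 9.8
tool_pos: [457.7, -20.2, 148.5]
tcp_rot: [39.3, 89.9, 40.3]
ft_force: [-0.5, -0.7, 0.3]
finger_gap: 85.4
```

Call:
servo_tool:
  commands:
    - [[0, 0, 0, 0, 0, 0, 0], [0, 0, 0, 0, 0, 0, 0]]

```text
time: 10.0
tool_pos: [457.8, -26.1, 148.3]
tcp_rot: [-55.4, 89.9, -54.8]
ft_force: [-0.1, -0.6, -0.5]
finger_gap: 85.6
```

```bash
python3 - <<'E'
from h import *
goal(456,-29,52,0)
q,_=r.snapshot('scene'); crop(q[:,:,::-1],200,130,360,270,5,'pics/s3.png')
E
```

```text
t 10.0 tcp [457.8 -26.1 148.3] jaw 0.6 xdir [ 0.001 -0.001 -1.   ] gap 85.6 F [-0.1 -0.6 -0.5] Tq [-0.01 -0.04 -0.  ] q [ -9.6 -11.9 112.9  -0.   78.9 -10.2]
shift [ 9.63 -0.28 -0.19] turn [0.61 0.04 0.05] dist 9.6
```

View pics/s3.png

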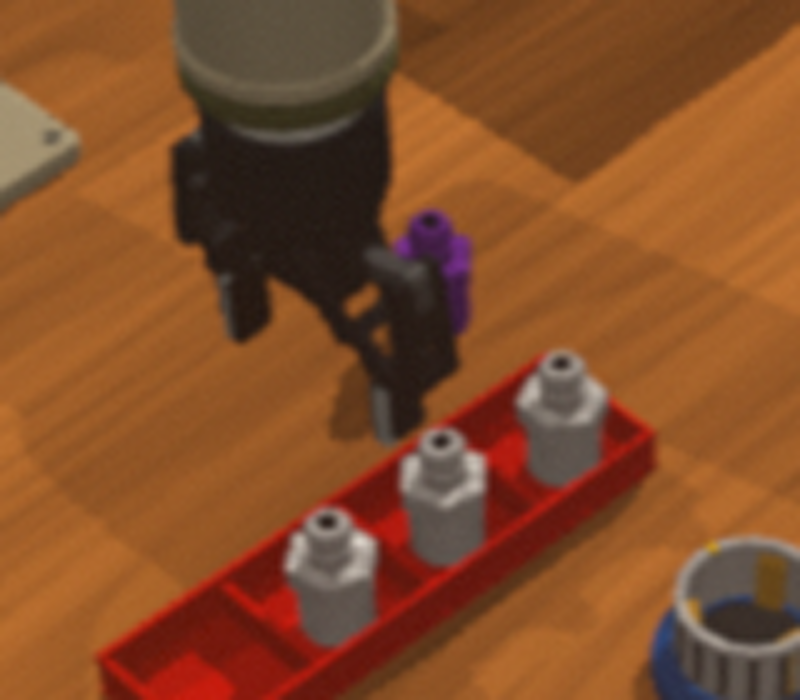

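Call:
servo_tool:
  commands:
    - [[0, 3, -0.3, -0.3, 0.6, 0, 0], [0, 6, -0.3, -0.3, 0.6, 0, 0], [0, 8, -0.3, -0.3, 0.6, 0, 0], [0, 9, -0.3, -0.3, 0.6, 0, 0], [0, 9.5, -0.3, -0.3, 0.6, 0, 0], [0, 9.5, -0.3, -0.3, 0.6, 0, 0], [0, 9.5, -0.3, -0.3, 0.6, 0, 0]]
  force: 20

```text
time: 10.75
tool_pos: [455.6, -29.1, 54.2]
tcp_rot: [-20.8, 89.9, -20.9]
ft_force: [0.5, 0.4, 0.9]
finger_gap: 85.2
```

```bash
python3 - <<'E'
from h import *
goal(454.5,-29,53,0)
q,_=r.snapshot('scene'); crop(q[:,:,::-1],200,190,320,290,6,'pics/s4.png')
E
```

```text
t 10.75 tcp [455.6 -29.1  54.2] jaw -0.0 xdir [ 0.002 -0.001 -1.   ] gap 85.2 F [0.5 0.4 0.9] Tq [ 0.04  0.01 -0.02] q [-10.1  -5.6 117.8  -0.   67.6 -10. ]
shift [ 0.12  0.01 -0.11] turn [-0.04  0.12  0.04] dist 0.2
```

View pics/s4.png

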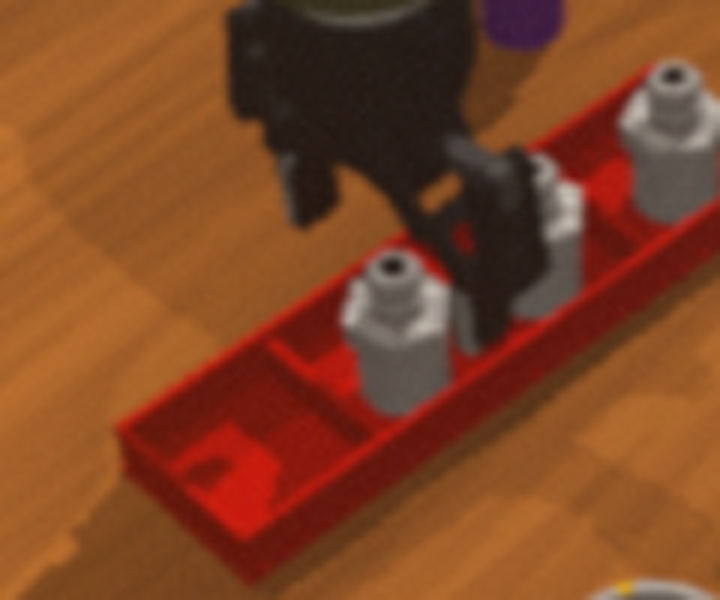

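Call:
servo_tool:
  commands:
    - [[120, 0.1, 0, -0.1, 0, 0, 0], [180, 0.1, 0, -0.1, 0, 0, 0], [200, 0.1, 0, -0.1, 0, 0, 0], [220, 0.1, 0, -0.1, 0, 0, 0], [220, 0.1, 0, -0.1, 0, 0, 0], [220, 0.1, 0, -0.1, 0, 0, 0]]
  force: 30

```text
time: 11.4
tool_pos: [453.8, -28.7, 52.3]
tcp_rot: [-39.2, 90.0, -39.2]
ft_force: [-1.3, -0.0, 3.1]
finger_gap: 22.0
```

```bash
python3 - <<'E'
from h import *
goal(454.5,-29,53,0)
E
```

```text
t 11.4 tcp [453.8 -28.7  52.3] jaw -0.0 xdir [ 0.001 -0.    -1.   ] gap 22.0 F [-1.3 -0.   3.1] Tq [0.08 0.18 0.04] q [-10.1  -5.6 118.1  -0.   67.5 -10. ]
shift [-0.07 -0.03  0.07] turn [-0.01  0.03  0.03] dist 0.1
```

Call:
servo_tool:
  commands:
    - [[230, 0, 0, 0, 0, 0, 0], [230, -1, 0, 0, 0, 0, 0], [230, -3, 0, 0, 0, 0, 0], [230, -5, 0, 0, 0, 0, 0], [230, -7, 0, 0, 0, 0, 0], [230, -7, 0, 0, 0, 0, 0], [230, -7, 0, 0, 0, 0, 0]]
  force: 60

```text
time: 12.1
tool_pos: [453.6, -28.7, 121.8]
tcp_rot: [-42.6, 90.0, -42.6]
ft_force: [0.1, -0.7, -4.0]
finger_gap: 20.9
```

```bash
python3 - <<'E'
from h import *
goal(643,-84,125,0)
q,_=r.snapshot('scene'); crop(q[:,:,::-1],200,150,320,250,6,'pics/s5.png')
E
```

```text
t 12.1 tcp [453.6 -28.7 121.8] jaw -0.0 xdir [ 0.001 -0.001 -1.   ] gap 20.9 F [ 0.1 -0.7 -4. ] Tq [-0.03  0.03 -0.03] q [-10.1 -11.  115.   -0.   76.  -10. ]
shift [-0.3  -5.53 18.94] turn [-0.01  0.03  0.03] dist 19.7
```

View pics/s5.png

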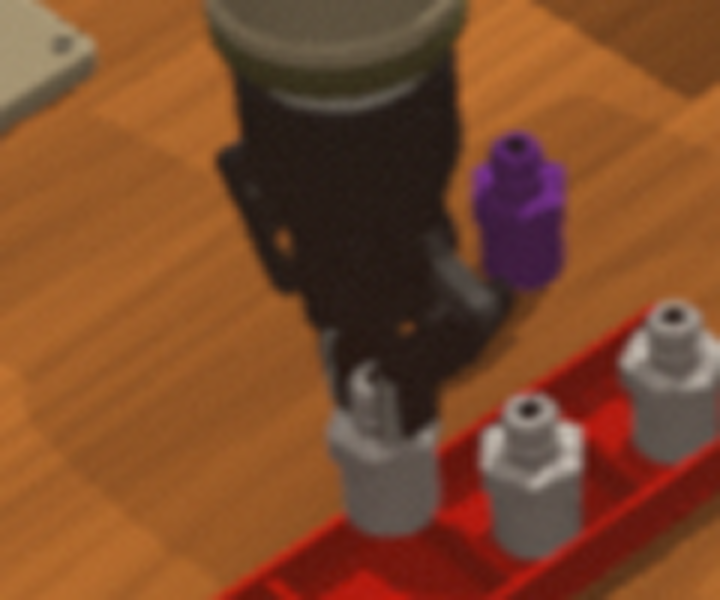

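Call:
servo_tool:
  commands:
    - [[230, -0.2, -0.7, 2.5, 0, 0, 0], [230, -0.3, -2, 6, 0, 0, 0], [230, -0.3, -3, 10, 0, 0, 0], [230, -0.3, -4, 14, 0, 0, 0], [230, -0.3, -5, 17, 0, 0, 0], [230, -0.3, -5.5, 18.9, 0, 0, 0], [230, -0.3, -5.5, 18.9, 0, 0, 0], [230, -0.3, -5.5, 18.9, 0, 0, 0]]

```text
time: 12.95
tool_pos: [641.3, -83.4, 122.7]
tcp_rot: [173.9, 89.8, 173.9]
ft_force: [-0.4, -0.8, -4.1]
finger_gap: 20.6
```

```bash
python3 - <<'E'
from h import *
goal(643,-84,63,0)
q,_=r.snapshot('scene'); crop(q[:,:,::-1],250,220,370,320,6,'pics/s6.png')
E
```

```text
t 12.95 tcp [641.3 -83.4 122.7] jaw -0.0 xdir [-0.004  0.    -1.   ] gap 20.6 F [-0.4 -0.8 -4.1] Tq [ 0.05  0.05 -0.11] q [-11.9  18.8  83.7  -0.   77.7 -11.9]
shift [ 5.97 -0.06  0.19] turn [-0.02 -0.21 -0.02] dist 6.0
```

View pics/s6.png

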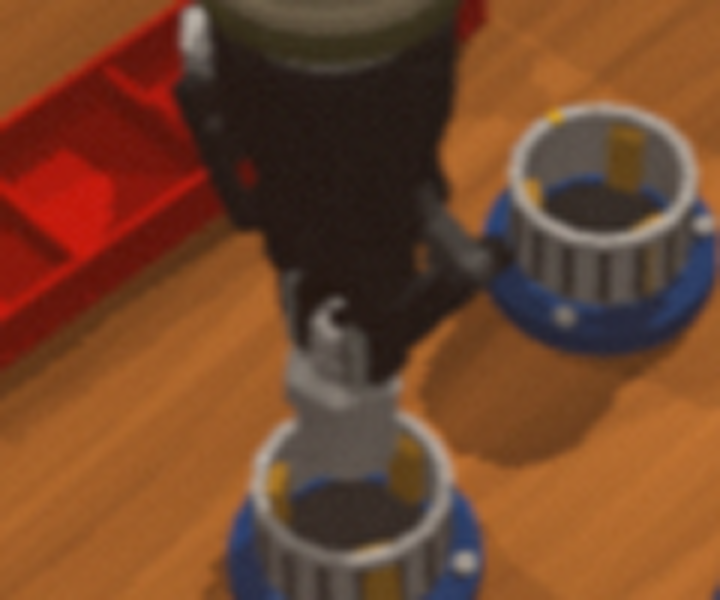

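Call:
servo_tool:
  commands:
    - [[230, 0, 0, 0.2, 0, 0, 0], [230, 1, 0, 0.2, 0, 0, 0], [230, 2.5, 0, 0.2, 0, 0, 0], [230, 4, 0, 0.2, 0, 0, 0], [230, 5, 0, 0.2, 0, 0, 0], [230, 5.8, 0, 0.2, 0, 0, 0], [230, 5.8, 0, 0.2, 0, 0, 0], [230, 5.8, 0, 0.2, 0, 0, 0]]

```text
time: 13.8
tool_pos: [644.7, -83.7, 67.1]
tcp_rot: [-71.2, 90.0, -71.2]
ft_force: [0.7, 0.3, -3.0]
finger_gap: 20.9
```

```bash
python3 - <<'E'
from h import *
goal(643,-84,61.5,0)
E
```

```text
t 13.8 tcp [644.7 -83.7  67.1] jaw -0.0 xdir [ 0. -0. -1.] gap 20.9 F [ 0.7  0.3 -3. ] Tq [ 0.03 -0.    0.  ] q [-11.9  22.3  85.5  -0.   72.2 -11.9]
shift [ 0.56 -0.03 -0.17] turn [-0.01  0.01  0.02] dist 0.6
```

Call:
servo_tool:
  commands:
    - [[230, 0.2, 0, -0.1, 0, 0, 0], [230, 0.4, 0, -0.2, 0, 0, 0], [230, 0.5, 0, -0.2, 0, 0, 0], [230, 0.55, 0, -0.2, 0, 0, 0], [230, 0.55, 0, -0.2, 0, 0, 0], [230, 0.55, 0, -0.2, 0, 0, 0]]

```text
time: 14.4
tool_pos: [642.9, -83.8, 62.6]
tcp_rot: [-36.7, 89.9, -36.7]
ft_force: [-3.7, 1.2, 6.6]
finger_gap: 20.5
```

```bash
python3 - <<'E'
from h import *
goal(643,-84,61.5,0)
E
```

```text
t 14.4 tcp [642.9 -83.8  62.6] jaw -0.0 xdir [ 0.001 -0.001 -1.   ] gap 20.5 F [-3.7  1.2  6.6] Tq [ 0.09  0.82 -0.02] q [-11.9  22.3  86.   -0.   71.6 -11.9]
shift [ 0.11 -0.02  0.01] turn [-0.01  0.05  0.04] dist 0.1
```

Call:
servo_tool:
  commands:
    - [[150, 0, 0, 0, 0, 0, 0], [0, 0, 0, 0, 0, 0, 0], [0, 0, 0, 0, 0, 0, 0], [0, -0.5, 0, 0, 0, 0, 0], [0, -0.5, 0, 0, -8, 0, 0], [0, -0.5, 0, 0, -16, 0, 0], [0, -0.5, 0, 0, -24, 0, 0], [0, -0.5, 0, 0, -34, 0, 0]]
  force: 20

```text
time: 15.2
tool_pos: [642.8, -83.7, 67.0]
tcp_rot: [-70.9, 89.9, -37.9]
ft_force: [-0.5, 0.0, 0.3]
finger_gap: 85.3
```

Call:
servo_tool:
  commands:
    - [[0, 0, 0, 0, -2, 0, 0], [0, 0, 0, 0, -2, 0, 0]]

```text
time: 15.4
tool_pos: [642.8, -83.7, 67.0]
tcp_rot: [-69.4, 90.0, -34.8]
ft_force: [-0.4, -0.0, 0.8]
finger_gap: 85.5
```

```bash
python3 - <<'E'
from h import *
goal(643,-84,21,34)
q,_=r.snapshot('scene'); crop(q[:,:,::-1],250,240,370,340,6,'pics/s7.png')
E
```

```text
t 15.4 tcp [642.8 -83.7  67. ] jaw 34.6 xdir [ 0.001 -0.    -1.   ] gap 85.5 F [-0.4 -0.   0.8] Tq [0.02 0.02 0.02] q [-11.9  22.   85.9  -0.   72.1 -46.5]
shift [ 4.6  -0.03 -0.  ] turn [0.6  0.02 0.05] dist 4.6
```

View pics/s7.png

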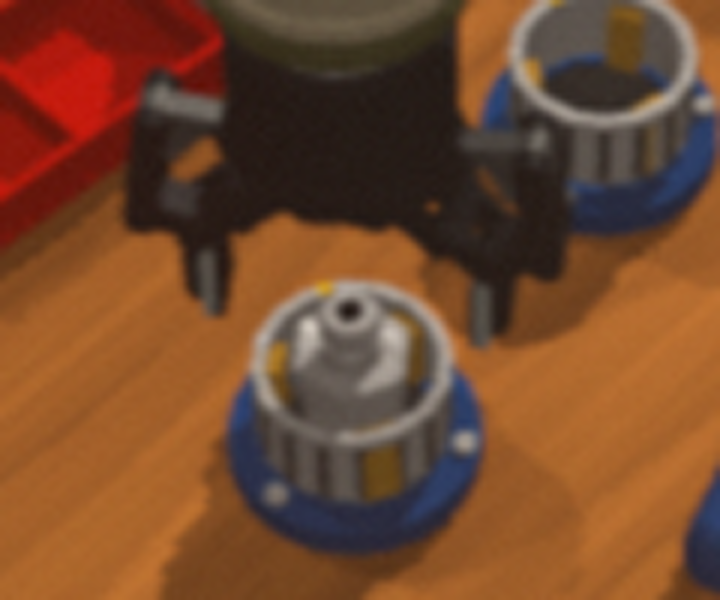

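Call:
servo_tool:
  commands:
    - [[0, 1.5, 0, 0, 0, 0, 0], [0, 3, 0, 0, 0, 0, 0], [0, 4, 0, 0, 0, 0, 0], [0, 4.6, 0, 0, 0, 0, 0], [0, 4.6, 0, 0, 0, 0, 0], [70, 4.6, 0, 0, 0, 0, 0], [90, 4.6, 0, 0, 0, 0, 0], [90, 4.6, 0, 0, 0, 0, 0]]
  force: 20

```text
time: 16.25
tool_pos: [642.7, -83.9, 21.1]
tcp_rot: [-87.8, 89.9, -53.2]
ft_force: [-2.3, -0.7, 0.9]
finger_gap: 69.0
```

Call:
servo_tool:
  commands:
    - [[100, 0, 0, 0, 0, 0, 0], [100, 0, 0, 0, 4, 0, 0], [100, 0, 0, 0, 9, 0, 0], [100, 0, 0, 0, 14, 0, 0], [100, 0, 0, 0, 19, 0, 0], [100, 0, 0, 0, 24, 0, 0], [100, 0, 0, 0, 29, 0, 0], [100, 0, 0, 0, 34, 0, 0]]
  force: 80

```text
time: 17.05
tool_pos: [643.3, -83.7, 21.6]
tcp_rot: [-27.0, 89.9, -26.6]
ft_force: [-0.0, 0.2, 2.6]
finger_gap: 67.8
```

```bash
python3 - <<'E'
from h import *
goal(643,-84,21,-34)
E
```

```text
t 17.05 tcp [643.3 -83.7  21.6] jaw 0.4 xdir [ 0.002 -0.001 -1.   ] gap 67.8 F [-0.   0.2  2.6] Tq [0.03 0.53 0.44] q [-11.9  25.1  87.   -0.   67.7 -12.3]
shift [ 0.06 -0.03 -0.03] turn [3.442e+01 1.000e-01 2.000e-02] dist 0.1
```

Call:
servo_tool:
  commands:
    - [[100, 0, 0, 0, 5, 0, 0], [100, 0, 0, 0, 10, 0, 0], [100, 0, 0, 0, 15, 0, 0], [100, 0, 0, 0, 20, 0, 0], [100, 0, 0, 0, 25, 0, 0], [100, 0, 0, 0, 29, 0, 0], [100, 0, 0, 0, 32, 0, 0], [100, 0, 0, 0, 32, 0, 0]]

```text
time: 17.85
tool_pos: [643.8, -83.8, 21.7]
tcp_rot: [10.7, 89.8, -20.8]
ft_force: [3.5, -0.9, 1.7]
finger_gap: 67.7
```

```bash
python3 - <<'E'
from h import *
goal(643,-84,21,-34)
E
```

```text
t 17.85 tcp [643.8 -83.8  21.7] jaw -31.4 xdir [ 0.003 -0.001 -1.   ] gap 67.7 F [ 3.5 -0.9  1.7] Tq [0.22 0.22 0.76] q [-11.9  25.1  87.   -0.   67.7  19.5]
shift [ 0.07 -0.05 -0.06] turn [ 2.59  0.16 -0.03] dist 0.1
```

Call:
servo_tool:
  commands:
    - [[100, 0, 0, 0, 1.5, 0, 0], [100, 0, 0, 0, 3, 0, 0], [100, 0, 0, 0, 3, 0, 0]]

```text
time: 18.15
tool_pos: [643.8, -83.8, 21.6]
tcp_rot: [16.1, 89.8, -18.4]
ft_force: [4.5, -0.7, 4.0]
finger_gap: 67.7
```

```bash
python3 - <<'E'
from h import *
goal(643,-84,21,-34)
E
```

```text
t 18.15 tcp [643.8 -83.8  21.6] jaw -34.4 xdir [ 0.003 -0.001 -1.   ] gap 67.7 F [ 4.5 -0.7  4. ] Tq [ 0.24 -0.17  1.15] q [-11.9  25.2  87.   -0.   67.7  22.5]
shift [ 0.06 -0.06 -0.05] turn [-0.45  0.15 -0.04] dist 0.1
```

Call:
servo_tool:
  commands:
    - [[0, 0, 0, 0, 0, 0, 0], [0, 0, 0, 0, 0, 0, 0], [0, -3, 0, 0, 0, 0, 0], [0, -8, 0, 0, 0, 0, 0], [0, -12, 0, 0, 0, 0, 0], [0, -13, 0, 0, -8, 0, 0], [0, -13, 0, 0, -17, 0, 0], [0, -13, 0, 0, -34, 0, 0]]

```text
time: 18.95
tool_pos: [642.4, -83.7, 151.1]
tcp_rot: [-29.5, 90.0, -38.5]
ft_force: [-0.9, -0.6, -0.4]
finger_gap: 85.1
```

Call:
servo_tool:
  commands:
    - [[0, 0, 0, 0, -8, 0, 0], [0, 0, 0, 0, -10, 0, 0], [0, 0, 0, 0, -10, 0, 0]]

```text
time: 19.25
tool_pos: [641.9, -83.6, 149.9]
tcp_rot: [178.2, 89.9, 179.0]
ft_force: [0.1, -0.4, -0.0]
finger_gap: 85.5
```

```bash
python3 - <<'E'
from h import *
goal(455.5,42.6,150,0)
E
```

```text
t 19.25 tcp [641.9 -83.6 149.9] jaw 0.8 xdir [-0.001  0.    -1.   ] gap 85.5 F [ 0.1 -0.4 -0. ] Tq [-0.01  0.04 -0.02] q [-12.   17.5  82.3  -0.   80.2 -12.7]
shift [  0.02  12.87 -18.47] turn [ 0.76 -0.08 -0.  ] dist 22.5
```

Call:
servo_tool:
  commands:
    - [[0, 0, 2.5, -3.5, 0, 0, 0], [0, 0, 5, -7.2, 0, 0, 0], [0, 0, 8, -11.5, 0, 0, 0], [0, 0, 10.5, -15, 0.8, 0, 0], [0, 0, 12.9, -18.4, 0.8, 0, 0], [0, 0, 12.9, -18.4, 0.8, 0, 0], [0, 0, 12.9, -18.4, 0.8, 0, 0], [0, 0, 12.9, -18.4, 0.8, 0, 0]]

```text
time: 20.05
tool_pos: [457.7, 42.5, 151.0]
tcp_rot: [-24.7, 89.9, -24.8]
ft_force: [-0.5, 0.4, 0.9]
finger_gap: 85.5
```

```bash
python3 - <<'E'
from h import *
goal(455.5,42.6,53,0)
q,_=r.snapshot('scene'); q=q[:,:,::-1]
p,_=r.snapshot('top'); p=p[:,:,::-1]
a=cv2.resize(q[190:340,220:380],None,fx=3.5,fy=3.5,interpolation=cv2.INTER_CUBIC)
b=cv2.resize(p[195:320,255:375],(504,525),interpolation=cv2.INTER_CUBIC)
cv2.imwrite('pics/s8.png',cv2.resize(np.hstack([a,b]),None,fx=.74,fy=.74,interpolation=cv2.INTER_AREA))
crop(q,280,270,340,335,8,'pics/s8b.png')
E
```

```text
t 20.05 tcp [457.7  42.5 151. ] jaw -0.1 xdir [ 0.001 -0.001 -1.   ] gap 85.5 F [-0.5  0.4  0.9] Tq [ 0.04 -0.02 -0.01] q [ -1.1 -11.9 112.6  -0.   79.2  -1. ]
shift [ 9.8   0.02 -0.23] turn [-0.09  0.08  0.04] dist 9.8
```

View pics/s8.png

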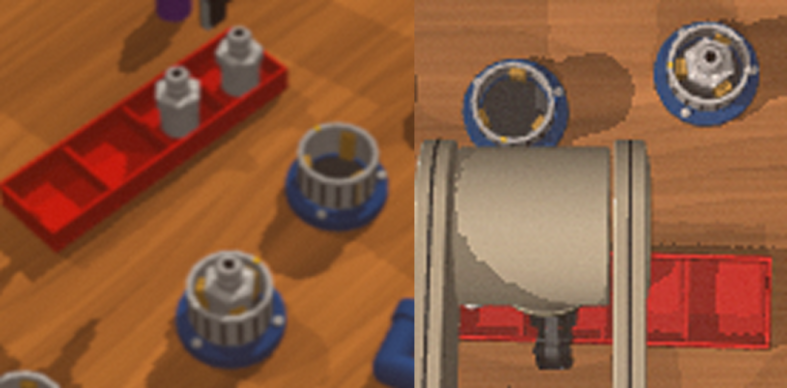

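View pics/s8b.png

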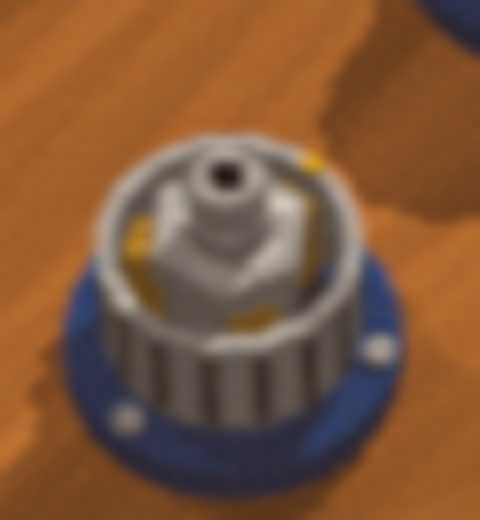

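Call:
servo_tool:
  commands:
    - [[0, 3, 0, -0.2, 0, 0, 0], [0, 6, 0, -0.3, 0, 0, 0], [0, 8, 0, -0.3, 0, 0, 0], [0, 9, 0, -0.3, 0, 0, 0], [0, 9.8, 0, -0.3, 0, 0, 0], [0, 9.8, 0, -0.3, 0, 0, 0], [0, 9.8, 0, -0.3, 0, 0, 0]]
  force: 20

```text
time: 20.85
tool_pos: [454.7, 42.7, 53.4]
tcp_rot: [-18.9, 89.9, -19.0]
ft_force: [0.5, 0.4, 1.6]
finger_gap: 85.4
```

```bash
python3 - <<'E'
from h import *
goal(455.5,42.6,53,0)
E
```

```text
t 20.85 tcp [454.7  42.7  53.4] jaw -0.0 xdir [ 0.001 -0.    -1.   ] gap 85.4 F [0.5 0.4 1.6] Tq [0.02 0.01 0.01] q [ -1.1  -5.5 117.8  -0.   67.6  -1. ]
shift [ 0.04 -0.01  0.08] turn [-0.04  0.08  0.03] dist 0.1
```

Call:
servo_tool:
  commands:
    - [[120, 0.1, 0, 0.1, 0, 0, 0], [180, 0.1, 0, 0.1, 0, 0, 0], [220, 0.1, 0, 0.1, 0, 0, 0], [220, 0.1, 0, 0.1, 0, 0, 0], [220, 0.1, 0, 0.1, 0, 0, 0]]
  force: 30

```text
time: 21.35
tool_pos: [455.1, 42.8, 51.9]
tcp_rot: [-30.1, 89.9, -30.2]
ft_force: [-0.6, 0.6, 2.4]
finger_gap: 22.3
```

Call:
servo_tool:
  commands:
    - [[230, 0, 0, 0, 0, 0, 0], [230, -1, 0, 0, 0, 0, 0], [230, -3, 0, 0, 0, 0, 0], [230, -5, 0, 0, 0, 0, 0], [230, -7, 0, 0, 0, 0, 0], [230, -7, 0, 0, 0, 0, 0], [230, -7, 0, 0, 0, 0, 0]]
  force: 60

```text
time: 22.05
tool_pos: [454.8, 42.8, 121.3]
tcp_rot: [-40.0, 90.0, -40.1]
ft_force: [-0.7, -0.1, -4.4]
finger_gap: 20.7
```

```bash
python3 - <<'E'
from h import *
goal(613,82.2,123,0)
E
```

```text
t 22.05 tcp [454.8  42.8 121.3] jaw -0.0 xdir [ 0.001 -0.    -1.   ] gap 20.7 F [-0.7 -0.1 -4.4] Tq [-0.01  0.03  0.06] q [ -1.  -10.6 114.7  -0.   75.8  -1. ]
shift [-0.16  3.95 15.82] turn [-0.03  0.03  0.03] dist 16.3
```

Call:
servo_tool:
  commands:
    - [[230, -0.2, 0.7, 2.5, 0, 0, 0], [230, -0.2, 1.5, 6, 0, 0, 0], [230, -0.2, 2.5, 10, 0, 0, 0], [230, -0.2, 3.5, 14, 0, 0, 0], [230, -0.2, 4, 15.8, 0, 0, 0], [230, -0.2, 4, 15.8, 0, 0, 0], [230, -0.2, 4, 15.8, 0, 0, 0], [230, -0.2, 4, 15.8, 0, 0, 0]]

```text
time: 22.85
tool_pos: [611.3, 82.5, 122.1]
tcp_rot: [-165.1, 89.8, -165.2]
ft_force: [-0.6, 0.8, -3.4]
finger_gap: 20.5
```

```bash
python3 - <<'E'
from h import *
goal(613,82.2,67,0)
q,_=r.snapshot('scene'); crop(q[:,:,::-1],290,170,410,270,6,'pics/s9.png')
E
```

```text
t 22.85 tcp [611.3  82.5 122.1] jaw -0.0 xdir [-0.003 -0.001 -1.   ] gap 20.5 F [-0.6  0.8 -3.4] Tq [ 0.   -0.01  0.02] q [ 2.9 14.4 89.1 -0.  76.7  3. ]
shift [ 5.51 -0.03  0.19] turn [-0.03 -0.15  0.04] dist 5.5
```

View pics/s9.png

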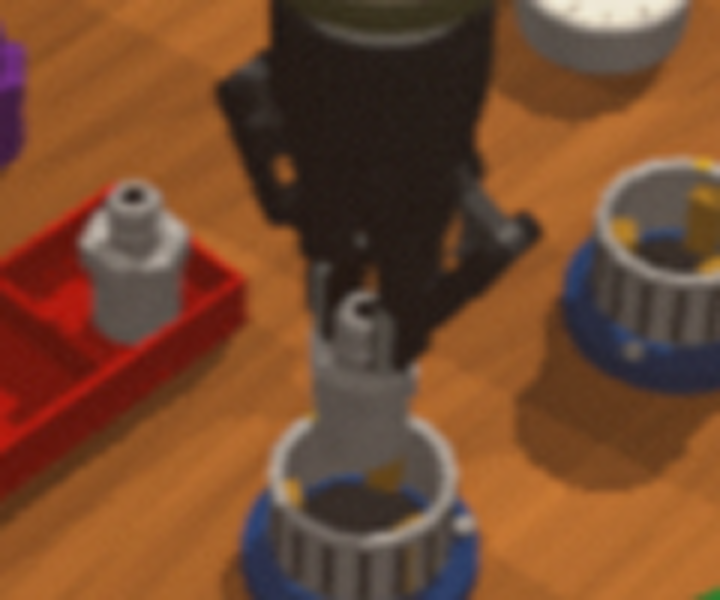

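Tip 2 is held above chuck P2, and the picture shows it aligned and upright. Lowering.

Call:
servo_tool:
  commands:
    - [[230, 0, 0, 0.1, 0, 0, 0], [230, 1, 0, 0.1, 0, 0, 0], [230, 2.5, 0, 0.1, 0, 0, 0], [230, 4, 0, 0.1, 0, 0, 0], [230, 5, 0, 0.1, 0, 0, 0], [230, 5.5, 0, 0.1, 0, 0, 0], [230, 5.5, 0, 0.1, 0, 0, 0], [230, 5.5, 0, 0.1, 0, 0, 0]]

```text
time: 23.7
tool_pos: [614.2, 82.7, 68.8]
tcp_rot: [-40.6, 90.0, -40.6]
ft_force: [0.1, 0.7, -3.5]
finger_gap: 20.6
```

```bash
python3 - <<'E'
from h import *
goal(613,82.2,61.5,0)
E
```

```text
t 23.7 tcp [614.2  82.7  68.8] jaw -0.0 xdir [ 0.001 -0.    -1.   ] gap 20.6 F [ 0.1  0.7 -3.5] Tq [-0.   -0.01 -0.03] q [ 2.9 17.8 90.9 -0.  71.3  3. ]
shift [ 0.73 -0.05 -0.12] turn [-0.03  0.03  0.03] dist 0.7
```

Call:
servo_tool:
  commands:
    - [[230, 0.2, 0, -0.1, 0, 0, 0], [230, 0.4, 0, -0.1, 0, 0, 0], [230, 0.6, 0, -0.1, 0, 0, 0], [230, 0.7, 0, -0.1, 0, 0, 0], [230, 0.75, 0, -0.1, 0, 0, 0], [230, 0.75, 0, -0.1, 0, 0, 0], [230, 0.75, 0, -0.1, 0, 0, 0]]

```text
time: 24.4
tool_pos: [613.3, 82.7, 62.0]
tcp_rot: [-21.1, 89.9, -21.1]
ft_force: [-2.7, -1.0, 6.0]
finger_gap: 20.7
```

```bash
python3 - <<'E'
from h import *
goal(613,82.2,61.5,0)
E
```

```text
t 24.4 tcp [613.3  82.7  62. ] jaw -0.0 xdir [ 0.001 -0.    -1.   ] gap 20.7 F [-2.7 -1.   6. ] Tq [-0.02  0.66  0.03] q [ 3.  18.1 91.3 -0.  70.5  3. ]
shift [ 0.05 -0.05 -0.03] turn [-0.03  0.07  0.03] dist 0.1
```

Call:
servo_tool:
  commands:
    - [[150, 0, 0, 0, 0, 0, 0], [0, 0, 0, 0, 0, 0, 0], [0, 0, 0, 0, 0, 0, 0], [0, -0.5, 0, 0, -2, 0, 0], [0, -0.5, 0, 0, -10, 0, 0], [0, -0.5, 0, 0, -18, 0, 0], [0, -0.5, 0, 0, -26, 0, 0], [0, -0.5, 0, 0, -34, 0, 0]]
  force: 20

```text
time: 25.2
tool_pos: [612.9, 82.7, 66.0]
tcp_rot: [-87.7, 90.0, -53.4]
ft_force: [-0.5, 0.3, -0.3]
finger_gap: 85.8
```

Call:
servo_tool:
  commands:
    - [[0, 0, 0, 0, 0, 0, 0], [0, 0, 0, 0, 0, 0, 0]]

```text
time: 25.4
tool_pos: [612.9, 82.7, 66.0]
tcp_rot: [-95.7, 90.0, -62.0]
ft_force: [-0.5, 0.5, -0.1]
finger_gap: 85.6
```

```bash
python3 - <<'E'
from h import *
goal(613,82.2,21,34)
q,_=r.snapshot('scene'); crop(q[:,:,::-1],290,190,410,290,6,'pics/s10.png')
E
```

```text
t 25.4 tcp [612.9  82.7  66. ] jaw 33.7 xdir [ 0. -0. -1.] gap 85.6 F [-0.5  0.5 -0.1] Tq [ 0.02 -0.02  0.  ] q [  3.   17.9  91.2  -0.   71.  -30.8]
shift [ 4.5  -0.05 -0.02] turn [-0.27 -0.    0.03] dist 4.5
```

View pics/s10.png

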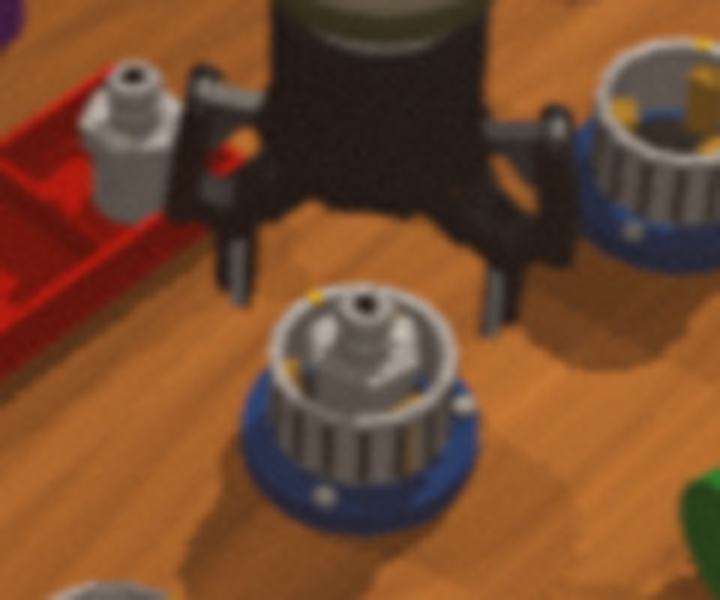

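Call:
servo_tool:
  commands:
    - [[0, 1.5, 0, 0, 0, 0, 0], [0, 3, 0, 0, 0, 0, 0], [0, 4, 0, 0, 0, 0, 0], [0, 4.5, 0, 0, 0, 0, 0], [0, 4.5, 0, 0, 0, 0, 0], [70, 4.5, 0, 0, 0, 0, 0], [90, 4.5, 0, 0, 0, 0, 0], [90, 4.5, 0, 0, 0, 0, 0]]
  force: 20

```text
time: 26.25
tool_pos: [612.4, 82.2, 21.7]
tcp_rot: [-163.8, 89.9, -129.9]
ft_force: [-5.7, -2.8, 2.5]
finger_gap: 68.7
```

Call:
servo_tool:
  commands:
    - [[100, 0, 0, 0, 0, 0, 0], [100, 0, 0, 0, 4, 0, 0], [100, 0, 0, 0, 9, 0, 0], [100, 0, 0, 0, 14, 0, 0], [100, 0, 0, 0, 19, 0, 0], [100, 0, 0, 0, 24, 0, 0], [100, 0, 0, 0, 29, 0, 0], [100, 0, 0, 0, 34, 0, 0]]
  force: 80

```text
time: 27.05
tool_pos: [612.7, 82.3, 22.2]
tcp_rot: [-102.8, 89.9, -103.0]
ft_force: [-5.0, -2.4, 6.1]
finger_gap: 67.5
```

Call:
servo_tool:
  commands:
    - [[100, 0, 0, 0, 5, 0, 0], [100, 0, 0, 0, 10, 0, 0], [100, 0, 0, 0, 15, 0, 0], [100, 0, 0, 0, 20, 0, 0], [100, 0, 0, 0, 25, 0, 0], [100, 0, 0, 0, 28, 0, 0], [100, 0, 0, 0, 30, 0, 0], [100, 0, 0, 0, 30, 0, 0]]

```text
time: 27.85
tool_pos: [613.0, 82.2, 22.2]
tcp_rot: [-52.8, 89.9, -82.8]
ft_force: [-4.4, -3.7, 5.7]
finger_gap: 67.4
```

```bash
python3 - <<'E'
from h import *
goal(613,82.2,21,-34)
E
```

```text
t 27.85 tcp [613.   82.2  22.2] jaw -30.0 xdir [ 0.    -0.002 -1.   ] gap 67.4 F [-4.4 -3.7  5.7] Tq [-0.18  1.26  1.2 ] q [ 2.9 21.  92.3 -0.1 66.7 33. ]
shift [0.12 0.   0.  ] turn [4.   0.06 0.07] dist 0.1
```

Call:
servo_tool:
  commands:
    - [[100, 0, 0, 0, 1, 0, 0], [100, 0, 0, 0, 1, 0, 0], [0, 0, 0, 0, 1, 0, 0], [0, 0, 0, 0, 1, 0, 0], [0, -4, 0, 0, 1, 0, 0], [0, -8, 0, 0, 1, 0, 0], [0, -12, 0, 0, 1, 0, 0], [0, -13, 0, 0, -7, 0, 0]]

```text
time: 28.65
tool_pos: [616.5, 83.1, 158.1]
tcp_rot: [24.9, 89.4, 1.9]
ft_force: [0.7, -0.2, 0.4]
finger_gap: 85.2
```

Call:
servo_tool:
  commands:
    - [[0, 0, 0, 0, -8, 0, 0], [0, 0, 0, 0, -16, 0, 0], [0, 0, 0, 0, -24, 0, 0], [0, 0, 0, 0, -24, 0, 0], [0, 0, 0, 0, -24, 0, 0]]

```text
time: 29.15
tool_pos: [613.1, 82.8, 151.3]
tcp_rot: [-17.5, 89.9, -16.8]
ft_force: [-0.3, 0.4, -0.0]
finger_gap: 85.6
```

```bash
python3 - <<'E'
from h import *
goal(461.5,116.6,150,0)
q,_=r.snapshot('scene'); crop(q[:,:,::-1],220,190,380,340,4,'pics/s11.png')
E
```

```text
t 29.15 tcp [613.1  82.8 151.3] jaw 0.7 xdir [ 0.001 -0.    -1.   ] gap 85.6 F [-0.3  0.4 -0. ] Tq [0.03 0.06 0.02] q [ 3.  13.1 87.5 -0.  79.4  2.2]
shift [  0.12   3.57 -15.12] turn [0.73 0.05 0.02] dist 15.5
```

View pics/s11.png

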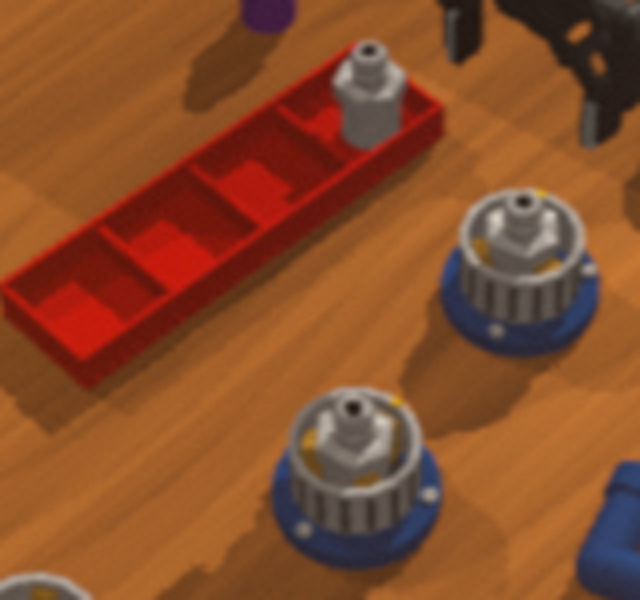

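Call:
servo_tool:
  commands:
    - [[0, 0, 1, -4, 0.7, 0, 0], [0, 0, 2, -8, 0.7, 0, 0], [0, 0, 3, -12, 0.7, 0, 0], [0, 0, 3.6, -15.1, 0.7, 0, 0], [0, 2, 3.6, -15.1, 0.7, 0, 0], [0, 4, 3.6, -15.1, 0.7, 0, 0], [0, 6, 3.6, -15.1, 0.7, 0, 0], [0, 6, 3.6, -15.1, 0.7, 0, 0]]
  force: 20

```text
time: 30.0
tool_pos: [459.1, 115.9, 88.4]
tcp_rot: [-166.3, 89.7, -166.2]
ft_force: [-0.7, -1.0, -1.3]
finger_gap: 85.4
```

Call:
servo_tool:
  commands:
    - [[0, 0, 0, 0, 0, 0, 0], [0, 0, 0, 0, 0, 0, 0]]

```text
time: 30.2
tool_pos: [462.3, 116.3, 92.3]
tcp_rot: [-4.7, 89.9, -4.5]
ft_force: [1.1, 0.3, -0.4]
finger_gap: 85.1
```

```bash
python3 - <<'E'
from h import *
goal(461.5,116.6,53,0)
q,_=r.snapshot('scene'); crop(q[:,:,::-1],250,140,370,240,6,'pics/s12b.png')
E
```

```text
t 30.2 tcp [462.3 116.3  92.3] jaw 0.2 xdir [ 0.002 -0.    -1.   ] gap 85.1 F [ 1.1  0.3 -0.4] Tq [-0.02 -0.02  0.02] q [  8.   -5.4 113.2  -0.   72.    7.8]
shift [ 3.93  0.03 -0.08] turn [0.21 0.12 0.01] dist 3.9
```

View pics/s12b.png

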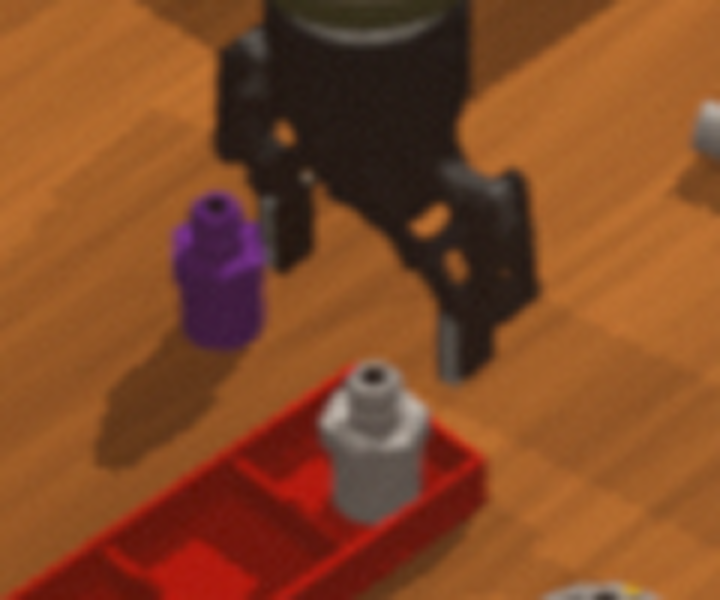

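Call:
servo_tool:
  commands:
    - [[0, 1, 0, -0.1, 0.2, 0, 0], [0, 2.5, 0, -0.1, 0.2, 0, 0], [0, 3.5, 0, -0.1, 0.2, 0, 0], [0, 3.9, 0, -0.1, 0.2, 0, 0], [0, 3.9, 0, -0.1, 0.2, 0, 0], [0, 3.9, 0, -0.1, 0.2, 0, 0]]

```text
time: 30.85
tool_pos: [460.6, 116.2, 52.3]
tcp_rot: [-33.3, 90.0, -33.2]
ft_force: [0.8, -0.5, -1.0]
finger_gap: 85.6
```

```bash
python3 - <<'E'
from h import *
goal(461.5,116.6,53,0)
E
```

```text
t 30.85 tcp [460.6 116.2  52.3] jaw 0.1 xdir [ 0.001 -0.    -1.   ] gap 85.6 F [ 0.8 -0.5 -1. ] Tq [-0.05 -0.02  0.  ] q [  8.   -2.3 115.   -0.   67.3   7.9]
shift [-0.07  0.04  0.09] turn [0.07 0.04 0.02] dist 0.1
```

Call:
servo_tool:
  commands:
    - [[120, 0, 0, 0.1, 0, 0, 0], [180, 0, 0, 0.1, 0, 0, 0], [220, 0, 0, 0.1, 0, 0, 0], [220, 0, 0, 0.1, 0, 0, 0], [220, 0, 0, 0.1, 0, 0, 0]]
  force: 30

```text
time: 31.35
tool_pos: [461.4, 116.2, 52.2]
tcp_rot: [-50.5, 90.0, -50.4]
ft_force: [-1.3, -0.1, 2.9]
finger_gap: 22.0
```

Call:
servo_tool:
  commands:
    - [[230, 0, 0, 0, 0, 0, 0], [230, -1, 0, 0, 0, 0, 0], [230, -3, 0, 0, 0, 0, 0], [230, -5, 0, 0, 0, 0, 0], [230, -8, 0, 0, 0, 0, 0], [230, -8, 0, 0, 0, 0, 0], [230, -8, 0, 0, 0, 0, 0]]
  force: 60

```text
time: 32.05
tool_pos: [461.7, 116.2, 132.2]
tcp_rot: [-10.1, 89.9, -10.1]
ft_force: [-1.0, 0.4, -3.9]
finger_gap: 20.7
```

```bash
python3 - <<'E'
from h import *
goal(520,-90,165,0);goal(608.2,-277.2,123,0)
E
```

```text
t 32.05 tcp [461.7 116.2 132.2] jaw 0.1 xdir [ 0.002 -0.    -1.   ] gap 20.7 F [-1.   0.4 -3.9] Tq [-0.04  0.    0.  ] q [  8.   -8.1 111.3  -0.   76.7   7.9]
shift [ -3.26 -20.63   5.81] turn [0.07 0.09 0.02] dist 21.7
t 32.05 tcp [461.7 116.2 132.2] jaw 0.1 xdir [ 0.002 -0.    -1.   ] gap 20.7 F [-1.   0.4 -3.9] Tq [-0.04  0.    0.  ] q [  8.   -8.1 111.3  -0.   76.7   7.9]
shift [  0.96 -39.36  14.6 ] turn [0.07 0.09 0.02] dist 42.0
```

Call:
servo_tool:
  commands:
    - [[230, -0.5, -2.5, 0.5, 0, 0, 0], [230, -1, -6, 1.5, 0, 0, 0], [230, -1, -10, 2.5, 0, 0, 0], [230, -1, -14, 3.5, 0, 0, 0], [230, -1, -18, 4.5, 0, 0, 0], [230, -1, -22, 5.5, 0, 0, 0], [230, -1, -26, 7, 0, 0, 0], [230, -1, -29, 9, 0, 0, 0]]

```text
time: 32.85
tool_pos: [550.2, -175.8, 139.5]
tcp_rot: [171.3, 89.8, 171.2]
ft_force: [-0.2, 0.7, -2.9]
finger_gap: 20.8
```

Call:
servo_tool:
  commands:
    - [[230, 0.3, -3, 1.5, 0, 0, 0], [230, 0.6, -6, 3, 0, 0, 0], [230, 1, -9, 4.8, 0, 0, 0], [230, 1.5, -10.4, 5.6, 0, 0, 0], [230, 1.5, -10.4, 5.6, 0, 0, 0], [230, 1.5, -10.4, 5.6, 0, 0, 0], [230, 1.5, -10.4, 5.6, 0, 0, 0]]

```text
time: 33.55
tool_pos: [607.0, -276.5, 125.9]
tcp_rot: [153.0, 89.9, 153.1]
ft_force: [-0.5, 1.2, -2.2]
finger_gap: 20.9
```

```bash
python3 - <<'E'
from h import *
goal(608.2,-277.2,67,0)
q,_=r.snapshot('scene'); crop(q[:,:,::-1],170,270,290,370,6,'pics/s13.png')
E
```

```text
t 33.55 tcp [ 607.  -276.5  125.9] jaw 0.1 xdir [-0.002  0.001 -1.   ] gap 20.9 F [-0.5  1.2 -2.2] Tq [-0.04 -0.02  0.  ] q [-28.9  21.6  79.9  -0.   78.6 -29. ]
shift [ 5.89 -0.07  0.13] turn [ 0.1  -0.1  -0.05] dist 5.9
```

View pics/s13.png

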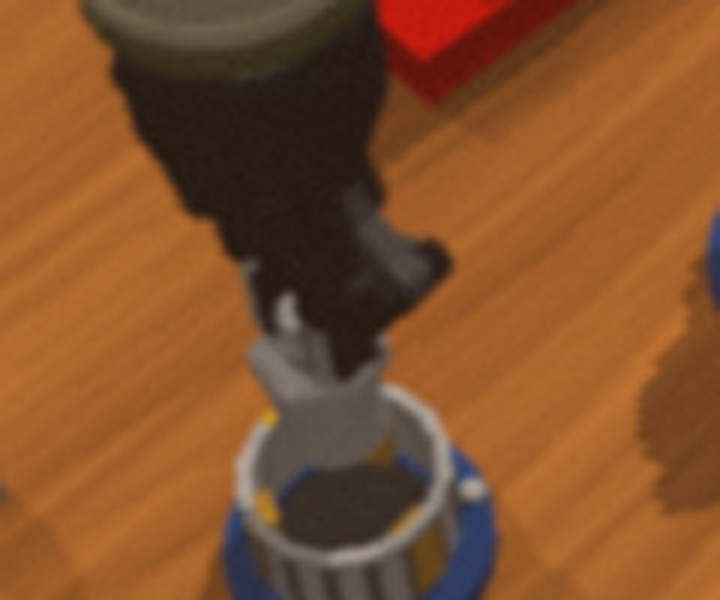

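```bash
python3 - <<'E'
from h import *
a=px('scene',[607,-276.5,70]);b=px('scene',[607,-276.5,145]);print(a,b)
q,_=r.snapshot('scene'); q=q[:,:,::-1].copy()
crop(q,200,310,260,360,12,'pics/s14.png')
f=lambda p:((p-[200,310]+.5)*12).round()
print(f(a),f(b))
E
```

```text
[226.91096971 341.59311507] [221.93342196 319.78404696]
[329. 385.] [269. 123.]
```

View pics/s14.png

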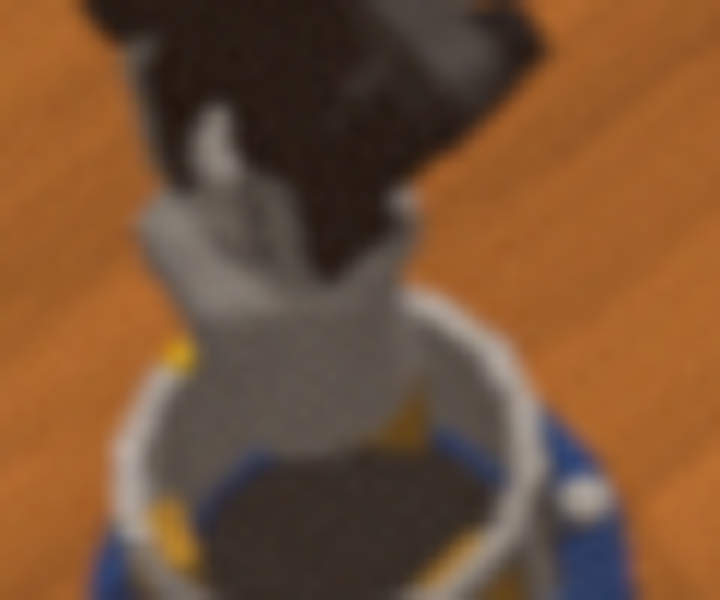

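Call:
servo_tool:
  commands:
    - [[230, 0.5, -0.1, 0.1, 0, 0, 0], [230, 1, -0.2, 0.1, 0, 0, 0], [230, 1.5, -0.2, 0.1, 0, 0, 0], [230, 2, -0.2, 0.1, 0, 0, 0], [230, 2.5, -0.2, 0.1, 0, 0, 0], [230, 3, -0.2, 0.1, 0, 0, 0], [230, 3, -0.2, 0.1, 0, 0, 0], [230, 3, -0.2, 0.1, 0, 0, 0]]

```text
time: 34.45
tool_pos: [608.7, -279.6, 97.0]
tcp_rot: [-102.1, 90.0, -102.1]
ft_force: [-0.1, -0.1, -3.6]
finger_gap: 20.9
```

```bash
python3 - <<'E'
from h import *
goal(608.2,-278.2,67,0)
q,_=r.snapshot('scene'); crop(q[:,:,::-1],195,315,265,375,10,'pics/s15.png')
E
```

```text
t 34.45 tcp [ 608.7 -279.6   97. ] jaw 0.1 xdir [-0. -0. -1.] gap 20.9 F [-0.1 -0.1 -3.6] Tq [-0.01  0.05 -0.  ] q [-29.   23.4  80.8  -0.   75.8 -29.1]
shift [ 3.    0.14 -0.05] turn [ 0.07 -0.    0.01] dist 3.0
```

View pics/s15.png

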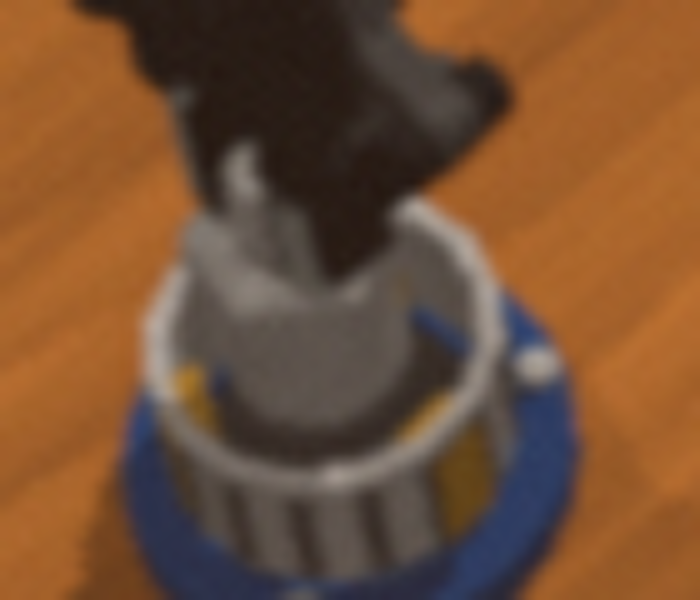

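Call:
servo_tool:
  commands:
    - [[230, 0.4, 0, 0, 0, 0, 0], [230, 0.8, 0, 0, 0, 0, 0], [230, 1.2, 0, 0, 0, 0, 0], [230, 1.6, 0, 0, 0, 0, 0], [230, 2, 0, 0, 0, 0, 0], [230, 2.4, 0, 0, 0, 0, 0], [230, 2.4, 0, 0, 0, 0, 0], [230, 2.4, 0, 0, 0, 0, 0]]

```text
time: 35.3
tool_pos: [608.7, -279.6, 73.0]
tcp_rot: [-96.8, 90.0, -96.7]
ft_force: [0.3, -0.2, -4.4]
finger_gap: 21.0
```

Call:
servo_tool:
  commands:
    - [[230, 0.2, 0, 0, 0, 0, 0], [230, 0.4, 0, 0, 0, 0, 0], [230, 0.6, 0, 0, 0, 0, 0], [230, 0.6, 0, 0, 0, 0, 0], [230, 0.6, 0, 0, 0, 0, 0]]

```text
time: 35.8
tool_pos: [608.7, -279.6, 67.1]
tcp_rot: [-76.0, 90.0, -75.9]
ft_force: [-0.4, 0.4, -3.4]
finger_gap: 20.6
```

```bash
python3 - <<'E'
from h import *
goal(608.2,-278.2,61.5,0)
q,_=r.snapshot('scene'); crop(q[:,:,::-1],195,315,265,375,10,'pics/s16.png')
E
```

```text
t 35.8 tcp [ 608.7 -279.6   67.1] jaw 0.1 xdir [ 0. -0. -1.] gap 20.6 F [-0.4  0.4 -3.4] Tq [ 0.06  0.04 -0.01] q [-29.   25.1  81.9  -0.   73.  -29.1]
shift [ 0.56  0.14 -0.05] turn [0.07 0.   0.02] dist 0.6
```

View pics/s16.png

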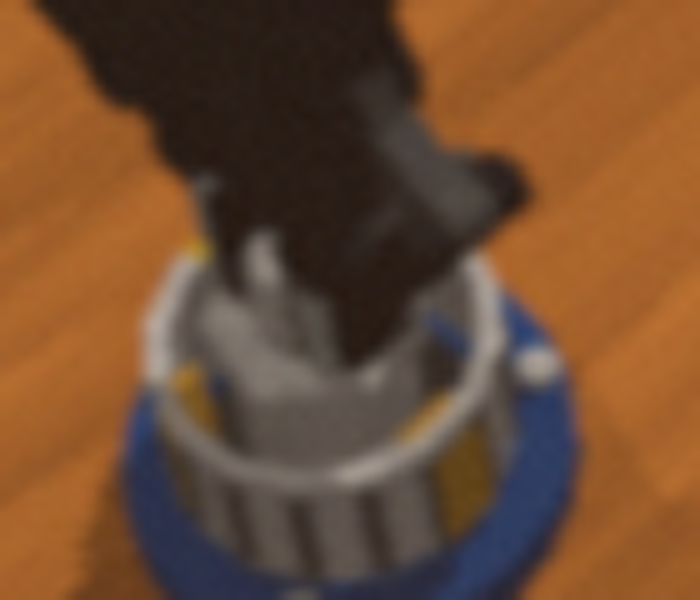

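Call:
servo_tool:
  commands:
    - [[230, 0.1, 0, 0, 0, 0, 0], [230, 0.2, 0, 0, 0, 0, 0], [230, 0.3, 0, 0, 0, 0, 0], [230, 0.3, 0, 0, 0, 0, 0]]

```text
time: 36.25
tool_pos: [608.6, -279.6, 63.9]
tcp_rot: [-115.4, 90.0, -115.4]
ft_force: [0.3, 0.8, -3.5]
finger_gap: 20.5
```

Call:
servo_tool:
  commands:
    - [[230, 0.1, 0, 0, 0, 0, 0], [230, 0.2, 0, 0, 0, 0, 0], [230, 0.2, 0, 0, 0, 0, 0]]

```text
time: 36.55
tool_pos: [608.9, -279.8, 62.5]
tcp_rot: [-50.9, 90.0, -50.8]
ft_force: [-0.8, -0.0, -1.6]
finger_gap: 20.9
```

Call:
servo_tool:
  commands:
    - [[230, 0.1, 0, 0, 0, 0, 0], [230, 0.1, 0, 0, 0, 0, 0]]

```text
time: 36.75
tool_pos: [609.1, -279.9, 62.4]
tcp_rot: [-50.9, 89.9, -50.9]
ft_force: [-3.2, 1.2, 5.5]
finger_gap: 21.2
```

Call:
servo_tool:
  commands:
    - [[180, 0, 0, 0, 0, 0, 0], [100, 0, 0, 0, 0, 0, 0], [0, 0, 0, 0, 0, 0, 0], [0, -0.5, 0, 0, -2, 0, 0], [0, -0.5, 0, 0, -10, 0, 0], [0, -0.5, 0, 0, -18, 0, 0], [0, -0.5, 0, 0, -26, 0, 0], [0, -0.5, 0, 0, -34, 0, 0]]
  force: 20

```text
time: 37.55
tool_pos: [608.9, -279.7, 66.2]
tcp_rot: [-76.4, 90.0, -42.0]
ft_force: [0.7, 0.1, 0.0]
finger_gap: 85.4
```

Call:
servo_tool:
  commands:
    - [[0, 0, 0, 0, 0, 0, 0], [0, 0, 0, 0, 0, 0, 0]]

```text
time: 37.75
tool_pos: [608.9, -279.6, 66.2]
tcp_rot: [-85.0, 90.0, -51.2]
ft_force: [-0.2, -0.6, 0.7]
finger_gap: 85.4
```

```bash
python3 - <<'E'
from h import *
goal(608.2,-277.4,21,34)
q,_=r.snapshot('scene'); crop(q[:,:,::-1],185,305,275,380,8,'pics/s17.png')
E
```

```text
t 37.75 tcp [ 608.9 -279.6   66.2] jaw 33.8 xdir [ 0. -0. -1.] gap 85.4 F [-0.2 -0.6  0.7] Tq [ 0.02 -0.03 -0.03] q [-29.   25.2  81.9  -0.   72.9 -62.9]
shift [4.52 0.23 0.07] turn [-0.17  0.    0.04] dist 4.5
```

View pics/s17.png

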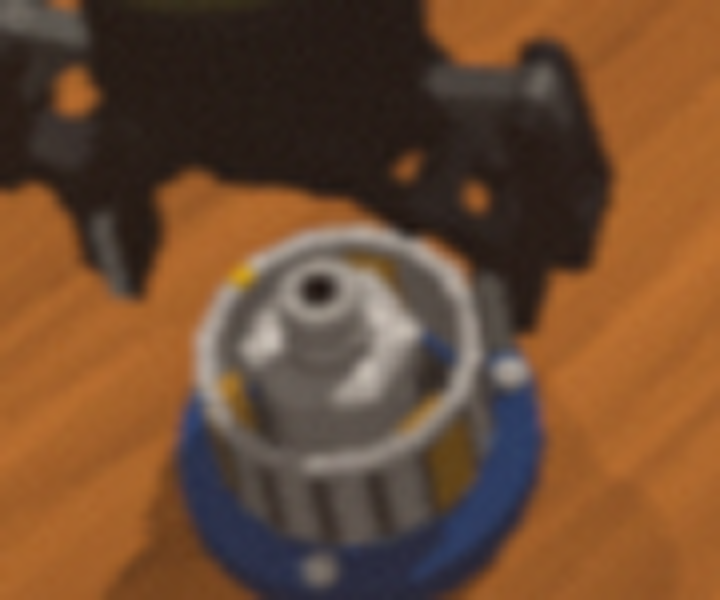

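Call:
servo_tool:
  commands:
    - [[0, 1, 0.2, 0.1, 0, 0, 0], [0, 2.5, 0.2, 0.1, 0, 0, 0], [0, 4, 0.2, 0.1, 0, 0, 0], [0, 4.5, 0.2, 0.1, 0, 0, 0], [0, 4.5, 0.2, 0.1, 0, 0, 0], [70, 4.5, 0.2, 0.1, 0, 0, 0], [90, 4.5, 0.2, 0.1, 0, 0, 0], [90, 4.5, 0.2, 0.1, 0, 0, 0]]
  force: 20

```text
time: 38.6
tool_pos: [608.1, -278.0, 21.9]
tcp_rot: [-153.1, 89.9, -119.1]
ft_force: [-3.9, 0.4, 1.3]
finger_gap: 68.9
```

Call:
servo_tool:
  commands:
    - [[100, 0, 0, 0, 0, 0, 0], [100, 0, 0, 0, 4, 0, 0], [100, 0, 0, 0, 9, 0, 0], [100, 0, 0, 0, 14, 0, 0], [100, 0, 0, 0, 19, 0, 0], [100, 0, 0, 0, 24, 0, 0], [100, 0, 0, 0, 29, 0, 0], [100, 0, 0, 0, 34, 0, 0]]
  force: 80

```text
time: 39.4
tool_pos: [608.1, -278.0, 22.4]
tcp_rot: [-112.7, 89.9, -112.8]
ft_force: [-5.0, -0.6, 5.0]
finger_gap: 67.5
```

Call:
servo_tool:
  commands:
    - [[100, 0, 0, 0, 5, 0, 0], [100, 0, 0, 0, 10, 0, 0], [100, 0, 0, 0, 15, 0, 0], [100, 0, 0, 0, 20, 0, 0], [100, 0, 0, 0, 25, 0, 0], [100, 0, 0, 0, 29, 0, 0], [100, 0, 0, 0, 32, 0, 0], [100, 0, 0, 0, 32, 0, 0]]

```text
time: 40.2
tool_pos: [608.3, -278.0, 22.4]
tcp_rot: [-67.3, 89.9, -99.2]
ft_force: [-6.1, -1.6, 5.2]
finger_gap: 67.8
```

```bash
python3 - <<'E'
from h import *
goal(608.2,-277.4,21,-34)
E
```

```text
t 40.2 tcp [ 608.3 -278.    22.4] jaw -31.9 xdir [-0.    -0.001 -1.   ] gap 67.8 F [-6.1 -1.6  5.2] Tq [0.32 1.55 0.75] q [-28.9  27.9  83.2  -0.1  68.8   3.1]
shift [ 0.14  0.04 -0.04] turn [2.06 0.03 0.07] dist 0.2
```

Call:
servo_tool:
  commands:
    - [[100, 0, 0, 0, 2, 0, 0], [100, 0, 0, 0, 4, 0, 0], [100, 0, 0, 0, 4, 0, 0]]

```text
time: 40.5
tool_pos: [608.3, -278.0, 22.4]
tcp_rot: [-64.8, 89.9, -100.6]
ft_force: [-4.9, -0.2, 5.0]
finger_gap: 68.0
```

```bash
python3 - <<'E'
from h import *
goal(608.2,-277.4,21,-34)
E
```

```text
t 40.5 tcp [ 608.3 -278.    22.4] jaw -35.8 xdir [-0.    -0.001 -1.   ] gap 68.0 F [-4.9 -0.2  5. ] Tq [0.28 1.64 1.18] q [-28.9  27.9  83.2  -0.1  68.8   7. ]
shift [ 0.14  0.04 -0.05] turn [-1.85  0.04  0.08] dist 0.2
```

Call:
servo_tool:
  commands:
    - [[0, 0, 0, 0, 0, 0, 0], [0, 0, 0, 0, 0, 0, 0], [0, -4, 0, 0, 0, 0, 0], [0, -9, 0, 0, 0, 0, 0], [0, -14, 0, 0, -8, 0, 0], [0, -17, 0, 0, -16, 0, 0], [0, -17, 0, 0, -24, 0, 0], [0, -17, 0, 0, -34, 0, 0]]

```text
time: 41.3
tool_pos: [610.1, -278.0, 194.3]
tcp_rot: [-23.8, 89.7, -26.8]
ft_force: [-0.1, 0.9, -0.5]
finger_gap: 85.2
```

Call:
servo_tool:
  commands:
    - [[0, 0, 0, 0, -6, 0, 0], [0, 0, 0, 0, -6, 0, 0]]

```text
time: 41.5
tool_pos: [609.0, -277.4, 191.7]
tcp_rot: [-28.4, 89.9, -25.7]
ft_force: [-0.2, -0.1, -0.3]
finger_gap: 85.6
```

```bash
python3 - <<'E'
from h import *
goal(400,-300,230,0)
E
```

```text
t 41.5 tcp [ 609.  -277.4  191.7] jaw 2.8 xdir [ 0.002 -0.001 -1.   ] gap 85.6 F [-0.2 -0.1 -0.3] Tq [-0.03  0.    0.02] q [-28.9  19.1  76.    0.   84.8 -31.7]
shift [ -3.86  -1.25 -20.98] turn [2.78 0.09 0.05] dist 21.4
```

Call:
servo_tool:
  commands:
    - [[255, -2, 0, -4, 2.8, 0, 0], [255, -4, 0, -9, 2.8, 0, 0], [255, -4, 0, -14, 2.8, 0, 0], [255, -4, 0, -19, 2.8, 0, 0], [255, -4, 0, -21, 2.8, 0, 0], [255, -4, 0, -21, 2.8, 0, 0], [255, -4, 0, -21, 2.8, 0, 0]]

```text
time: 42.2
tool_pos: [399.0, -287.5, 231.9]
tcp_rot: [-34.6, 89.9, -34.9]
ft_force: [0.2, -1.0, 0.1]
finger_gap: -0.1
```

```bash
python3 - <<'E'
from h import *
p,_=r.snapshot('top'); p=p[:,:,::-1].copy(); q,_=r.snapshot('scene'); q=q[:,:,::-1].copy()
cv2.imwrite('pics/top2.png',p);cv2.imwrite('pics/scene2.png',q)
T=[(288,231),(349,218),(421,230)]
S=[(350,250),(309,300),(230,348)]
a=np.hstack([cv2.resize(p[v-20:v+20,u-20:u+20],(260,260),interpolation=cv2.INTER_CUBIC) for u,v in T])
b=np.hstack([cv2.resize(q[v-28:v+28,u-28:u+28],(260,260),interpolation=cv2.INTER_CUBIC) for u,v in S])
cv2.imwrite('pics/m2.png',np.vstack([a,b]))
goal(400,-300,230,0)
E
```

```text
t 42.3 tcp [ 399.6 -287.2  231.5] jaw -0.2 xdir [ 0.001 -0.001 -1.   ] gap -0.3 F [ 0.5  0.1 -0.2] Tq [-0.05  0.12  0.  ] q [-41.7  -9.6 102.1   0.   87.4 -41.5]
shift [ 0.15 -1.28  0.04] turn [-0.19  0.07  0.04] dist 1.3
```

View pics/m2.png

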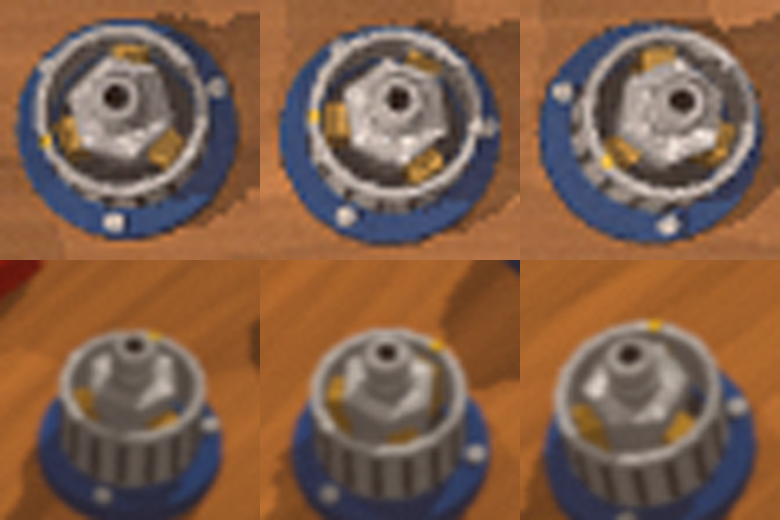

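View pics/top2.png

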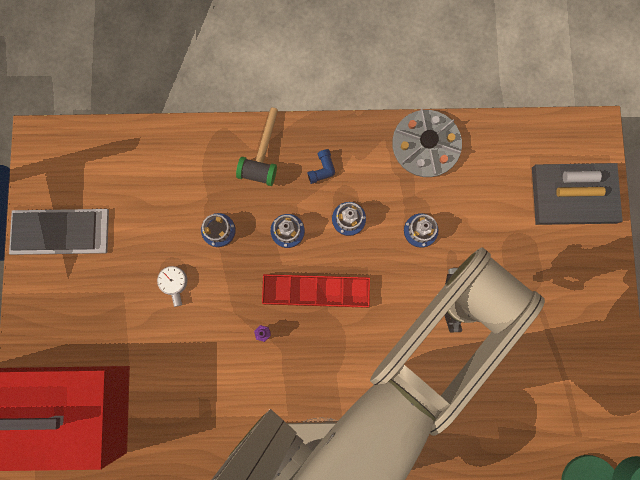

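```bash
python3 - <<'E'
from h import *
C=[(613,82.2),(643,-83.8),(608.2,-277.2)]; T=[(288,231),(349,218),(421,230)]
o=[(94,174),(90,169),(150,177)]; n=[(46,141),(54,117),(87,161)]
hol=[(116,97),(399-260,98),(681-520,100)]
for i in range(3):
    g=lambda q,k,z:wz('top',(q[0]+.5)/k-.5+T[i][0]-20,(q[1]+.5)/k-.5+T[i][1]-20,z)
    A=[]
    for q,k in((o[i],6),(n[i],6.5)):
        v=g(q,k,54); A.append((np.arctan2(v[1]-C[i][1],v[0]-C[i][0]),round(np.hypot(v[1]-C[i][1],v[0]-C[i][0]),1)))
    print(A, 'turn cw',round((A[0][0]-A[1][0])%(2*np.pi),2),'nose',np.round(g(hol[i],6.5,82)[:2]-C[i],1))
E
```

```text
[(np.float64(2.8830601396749245), np.float64(33.0)), (np.float64(1.9460993984249855), np.float64(33.1))] turn cw 0.94 nose [0.3 0.8]
[(np.float64(2.6168007130614432), np.float64(31.9)), (np.float64(1.577239630513873), np.float64(33.0))] turn cw 1.04 nose [ 1.4 -0. ]
[(np.float64(-3.021118298753118), np.float64(31.7)), (np.float64(2.189686165419118), np.float64(31.9))] turn cw 1.07 nose [0.9 0.4]
```

```bash
python3 - <<'E'
from h import *
f=lambda X,Y:((X+.5)/8-.5+440,(Y+.5)/8-.5+255)
d=np.load('pics/top0.npy')
for q in((225,325),(150,140),(100,240)):
    u,v=f(*q); print(q,np.round(w('top',u,v,np.median(d[int(v)-1:int(v)+2,int(u)-1:int(u)+2])),1))
B=wz('top',*f(225,326),104); print('ball',B)
for z in(28,34,40): print(z,'base of stick',wz('top',*f(162,215),z))
for q in((70,112),(228,104),(236,300),(84,318)): print('corner',wz('top',*f(*q),36))
for q in((110,172),(213,170),(120,247)): print('slot',wz('top',*f(*q),36))
# ball in scene now
q=cv2.imread('pics/scene2.png'); crop(q,60,230,220,380,4,'pics/l2.png')
D=np.load('pics/scene0.npy'); print('scene ball',w('scene',128,311,np.median(D[309:313,126:130])), wz('scene',128,311,104))
E
```

```text
(225, 325) [ 425.7 -368.4  113. ]
(150, 140) [ 491.6 -368.5   27.1]
(100, 240) [ 459.  -350.9   25.3]
ball [ 425.87402423 -370.65064664  104.        ]
28 base of stick [ 466.74938982 -370.9699213    28.        ]
34 base of stick [ 466.27288442 -369.5353129    34.        ]
40 base of stick [ 465.79637902 -368.1007045    40.        ]
corner [ 500.35197173 -340.62533178   36.        ]
corner [ 502.20329283 -392.43969369   36.        ]
corner [ 438.03799604 -391.75466139   36.        ]
corner [ 432.9188695  -342.04992872   36.        ]
slot [ 480.4467957 -352.7722317   36.       ]
slot [ 480.59713831 -386.43222138   36.        ]
slot [ 455.86572951 -354.86125343   36.        ]
scene ball [ 435.55542608 -376.73525103  110.81215948] [ 430.3001233  -375.08405032  104.        ]
```

View pics/l2.png

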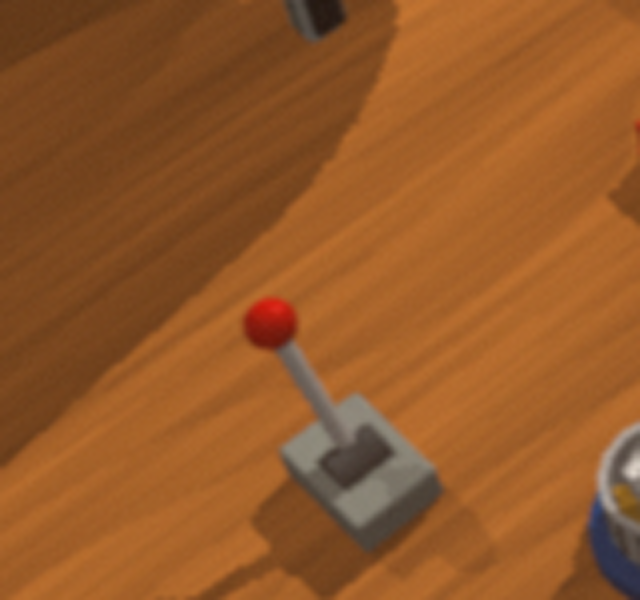

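Call:
servo_tool:
  commands:
    - [[255, 0, -2, -0.5, 8, 0, 0], [255, 0, -4, -1, 16, 0, 0], [255, 0, -6, -1.5, 24, 0, 0], [255, 0, -8.3, -1.8, 32, 0, 0], [255, 0, -8.3, -1.8, 40, 0, 0], [255, 0, -8.3, -1.8, 48, 0, 0], [255, 0, -8.3, -1.8, 56, 0, 0], [255, 0, -8.3, -1.8, 64, 0, 0]]

```text
time: 43.1
tool_pos: [381.6, -370.0, 230.7]
tcp_rot: [145.3, 90.0, 80.9]
ft_force: [-0.2, -0.8, 1.4]
finger_gap: 0.2
```

Call:
servo_tool:
  commands:
    - [[255, 0, 0, 0, 8, 0, 0], [255, 0, 0, 0, 16, 0, 0], [255, 0, 0, 0, 24, 0, 0], [255, 0, 0, 0, 27, 0, 0], [255, 0, 0, 0, 27, 0, 0]]

```text
time: 43.6
tool_pos: [381.6, -370.0, 230.8]
tcp_rot: [126.2, 90.0, 35.0]
ft_force: [0.1, -0.3, -0.7]
finger_gap: 0.0
```

```bash
python3 - <<'E'
from h import *
goal(384,-370,97,-90)
E
```

```text
t 43.6 tcp [ 381.6 -370.   230.8] jaw -91.1 xdir [ 0.  0. -1.] gap 0.0 F [ 0.1 -0.3 -0.7] Tq [0.02 0.01 0.05] q [-49.6  -3.2  96.2   0.   86.9  41.5]
shift [13.38  0.24  0.  ] turn [-1.15 -0.   -0.01] dist 13.4
```

Call:
servo_tool:
  commands:
    - [[255, 3, 0, 0, -1, 0, 0], [255, 7, 0, 0, -1, 0, 0], [255, 11, 0, 0, -1, 0, 0], [255, 13.4, 0, 0, -1, 0, 0], [255, 13.4, 0, 0, -1, 0, 0], [255, 13.4, 0, 0, -1, 0, 0]]

```text
time: 44.2
tool_pos: [381.0, -370.0, 97.4]
tcp_rot: [-142.5, 90.0, 127.5]
ft_force: [-0.1, -0.1, 1.3]
finger_gap: 0.1
```

```bash
python3 - <<'E'
from h import *
goal(488,-370,97,-90)
q,_=r.snapshot('scene'); crop(q[:,:,::-1],60,230,220,380,4,'pics/l3.png')
E
```

```text
t 44.2 tcp [ 381.  -370.    97.4] jaw -90.1 xdir [-0.  0. -1.] gap 0.1 F [-0.1 -0.1  1.3] Tq [ 0.   -0.02  0.01] q [-49.7   3.  104.4   0.   72.6  40.4]
shift [ 4.00e-02  1.07e+01 -1.00e-02] turn [-0.06 -0.01  0.01] dist 10.7
```

View pics/l3.png

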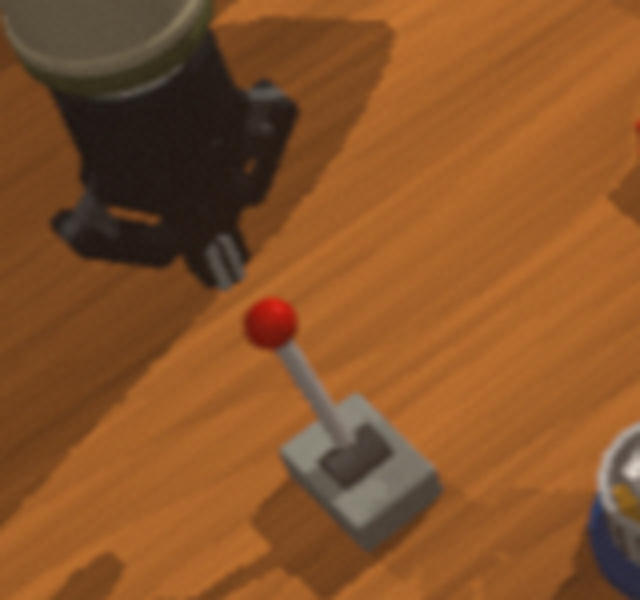

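```bash
python3 - <<'E'
from h import *
for p in((381,-370,97),(426,-370,104),(426,-374,104)): print((px('scene',p)-[60,230])*4)
E
```

```text
[227.18448463 271.11283845]
[275.56231894 312.93494658]
[268.78433107 317.78437289]
```

Call:
servo_tool:
  commands:
    - [[255, 0, 1, 0, 0, 0, 0], [255, 0, 2.5, 0, 0, 0, 0], [255, 0, 4, 0, 0, 0, 0], [255, 0, 5.5, 0, 0, 0, 0], [255, 0, 5.5, 0, 0, 0, 0]]

```text
time: 44.75
tool_pos: [438.4, -371.1, 99.4]
tcp_rot: [49.4, 89.7, -40.7]
ft_force: [-0.5, -0.1, 0.4]
finger_gap: -0.1
```

```bash
python3 - <<'E'
from h import *
goal(488,-370,97,-90)
q,_=r.snapshot('scene'); crop(q[:,:,::-1],60,230,220,380,4,'pics/l4.png')
E
```

```text
t 44.75 tcp [ 438.4 -371.1   99.4] jaw -90.1 xdir [ 0.004 -0.003 -1.   ] gap -0.1 F [-0.5 -0.1  0.4] Tq [-0.02 -0.01 -0.01] q [-45.4   9.1  97.7   0.   73.   44.7]
shift [ 0.26  4.96 -0.11] turn [-0.05  0.18 -0.21] dist 5.0
```

View pics/l4.png

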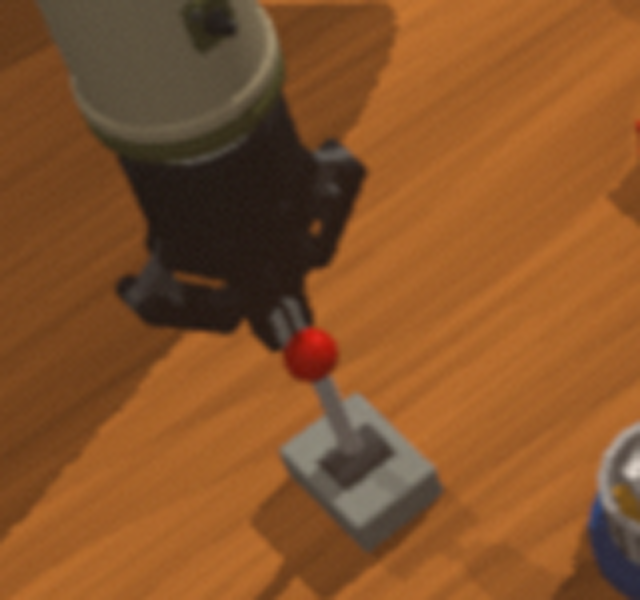

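Call:
servo_tool:
  commands:
    - [[255, 0.1, 1, 0, 0, 0, 0], [255, 0.2, 2, 0, 0, 0, 0], [255, 0.3, 3, 0, 0, 0, 0], [255, 0.3, 4, 0, 0, 0, 0], [255, 0.3, 4, 0, 0, 0, 0]]

```text
time: 45.3
tool_pos: [476.8, -370.2, 94.1]
tcp_rot: [64.6, 90.0, -25.5]
ft_force: [0.8, 0.6, -0.2]
finger_gap: 0.2
```

Call:
servo_tool:
  commands:
    - [[255, 0, 0.5, 0, 0, 0, 0], [255, 0, 1, 0, 0, 0, 0], [255, 0, 1, 0, 0, 0, 0]]

```text
time: 45.6
tool_pos: [486.0, -370.3, 94.2]
tcp_rot: [50.9, 90.0, -39.2]
ft_force: [0.4, -0.2, 1.0]
finger_gap: 0.0
```

```bash
python3 - <<'E'
from h import *
goal(488,-370,97,-90)
q,_=r.snapshot('scene'); crop(q[:,:,::-1],60,230,220,380,4,'pics/l5.png')
E
```

```text
t 45.6 tcp [ 486.  -370.3   94.2] jaw -90.1 xdir [ 0.001 -0.    -1.   ] gap 0.0 F [ 0.4 -0.2  1. ] Tq [-0.04 -0.01 -0.03] q [-42.1  15.   91.5   0.   73.5  48. ]
shift [-0.28  0.2  -0.04] turn [-0.13  0.02 -0.03] dist 0.3
```

View pics/l5.png

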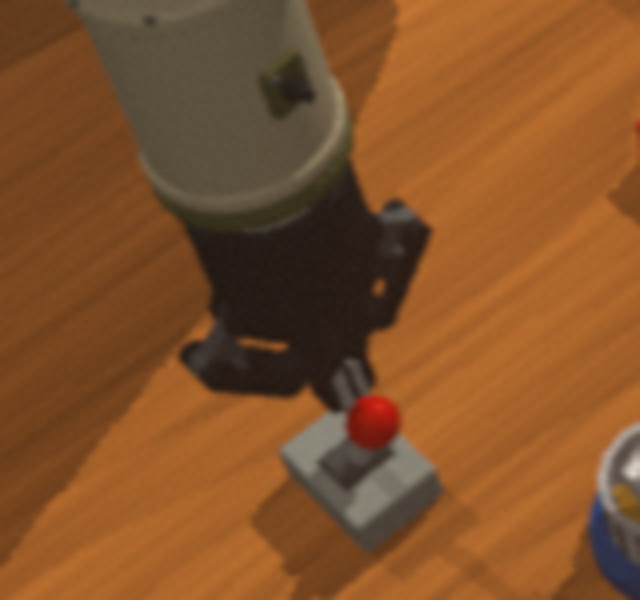

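Call:
servo_tool:
  commands:
    - [[255, 0, 0.3, 0, 0, 0, 0], [255, 0, 0.6, 0, 0, 0, 0], [255, 0, 0.6, 0, 0, 0, 0]]

```text
time: 45.95
tool_pos: [488.5, -370.5, 93.9]
tcp_rot: [-96.3, 89.6, 173.6]
ft_force: [-16.5, 1.5, 6.7]
finger_gap: 0.1
```

Call:
servo_tool:
  commands:
    - [[255, 0, 0.2, 0, 0, 0, 0], [255, 0, 0.4, 0, 0, 0, 0], [255, 0, 0.4, 0, 0, 0, 0]]

```text
time: 46.25
tool_pos: [489.1, -370.6, 93.8]
tcp_rot: [-99.1, 89.3, 170.7]
ft_force: [-33.6, 3.5, 17.7]
finger_gap: -0.2
```

Call:
servo_tool:
  commands:
    - [[255, 0, -1, 0, 0, 0, 0], [255, 0, -3, 0, 0, 0, 0], [255, 0, -6, 0, 0, 0, 0], [255, -3, -7, 0, 0, 0, 0], [255, -7, -7, 0, 0, 0, 0], [255, -12, -7, 0, 0, 0, 0], [255, -14, -7, 0, 0, 0, 0], [255, -14, -7, 0, 0, 0, 0]]

```text
time: 47.05
tool_pos: [427.4, -372.1, 239.9]
tcp_rot: [44.5, 89.4, -45.7]
ft_force: [0.1, -0.4, 0.8]
finger_gap: -0.3
```

```bash
python3 - <<'E'
from h import *
goal(400,-370,230,-90)
q,_=r.snapshot('scene'); p,_=r.snapshot('top'); q=q[:,:,::-1].copy();p=p[:,:,::-1].copy()
cv2.imwrite('pics/scene3.png',q); cv2.imwrite('pics/top3.png',p)
for n,i in(('scene',q),):
    hsv=cv2.cvtColor(i,cv2.COLOR_BGR2HSV)
a=cv2.resize(q[280:370,90:190],(400,360),interpolation=cv2.INTER_CUBIC); b=cv2.resize(p[190:290,250:450],(720,360),interpolation=cv2.INTER_CUBIC)
cv2.imwrite('pics/f1.png',np.hstack([a[:,:],b[:,:400*1]])); cv2.imwrite('pics/f2.png',b)
E
```

```text
t 47.05 tcp [ 427.4 -372.1  239.9] jaw -90.1 xdir [ 0.007 -0.007 -1.   ] gap -0.3 F [ 0.1 -0.4  0.8] Tq [ 0.01  0.05 -0.05] q [-46.2   1.6  90.6   0.   87.3  43.9]
shift [ 0.97 -2.75 -0.21] turn [-0.14  0.4  -0.39] dist 2.9
```

View pics/scene3.png

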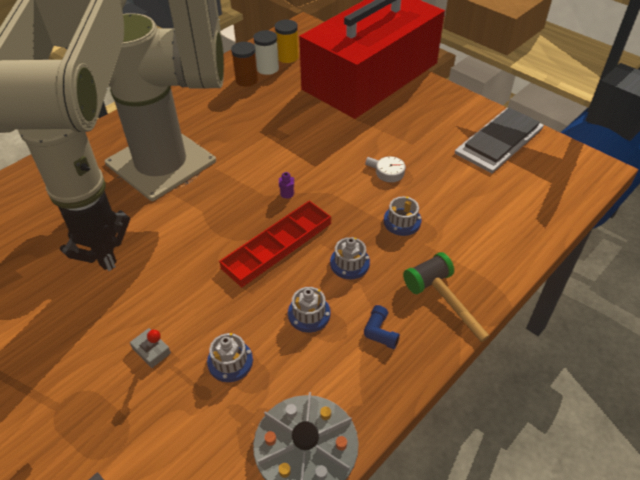

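View pics/f2.png

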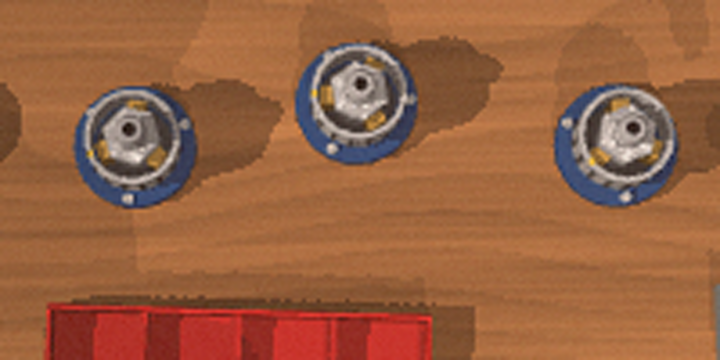

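View pics/f1.png

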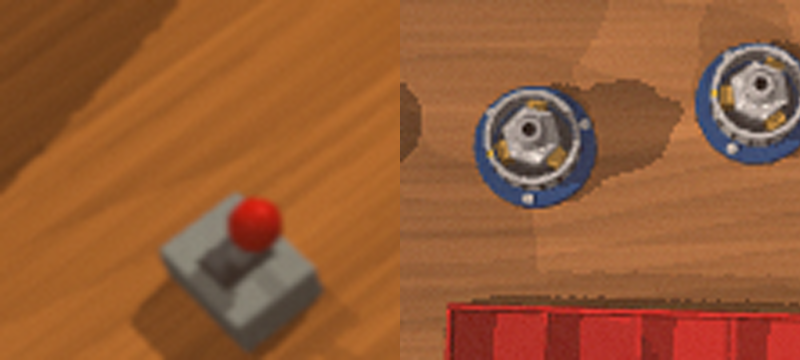

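```bash
python3 -c "
from h import *
print(wz('scene',153.3,335,104)-wz('scene',127.5,311,104))
print(wz('scene',153.3,335,104)-wz('scene',60+271/4,230+323/4,104)); print(r.sense()['time'])"
```

```text
[82.95958789  1.36821303  0.        ]
[8.31021401e+01 6.81167036e-01 1.13686838e-13]
47.15
```

```bash
python3 -c "
from bench import r
print(r.hand_in())"
```

```text
the job is handed in; nothing more can be done
None
```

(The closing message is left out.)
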